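Set out the slide-mounting things from the drawer and stow the strays

TASK

Pull the drawer of the low cabinet out to its stop. Take out every thing that is in it (one of the three may be missing) and set it on the desk: the box of cover glasses centred on top of the lens tissue booklet, the filter case midway between the timer and the booklet, the eraser midway between the timer and the tape roll, each lying flat. Put the dust cap and the USB stick that are lying on the desk in the drawer, then push the drawer fully home; do not shift the timer, the tape roll or the booklet.

Things in the scene. Friction and masses are not known exactly. Their poses are not given: they have to be found in the camera images.
- unit: low grey cabinet, 155 (x) x 210 (y) x 68 high, standing on the desk, fixed; origin at the centre of its underside; its -x side is the front, its x axis points into the cabinet. A tally counter 24 high and a dropper bottle 87 high stand on the rear half of its top
- unit_drawer0 (a joint): how far its one drawer is pulled out, m: 0 = fully home, 0.112 = at its stop; slides along the cabinet's -x axis, stays where it is left, takes about 1 to 3 N to move
- unit_drawer0_handle (a point): middle of the drawer's steel bar handle, moving with the drawer: a round level bar 11 thick and 105 long along the cabinet's y, about 38 above the desk, 35 in front of the drawer's face (clear gap behind the bar about 29); x, y, z axes as the cabinet's
- drawer_floor (a point): centre of the drawer's inner floor, top face, moving with the drawer, 22 above the desk; axes as the cabinet's. The drawer's clear inside is 110 (x) x 168 (y), its side walls rise 24 above the floor; at the stop its centre is 51 in front of the edge of the cabinet's top board
- filter_case: black square box 50 (x) x 48 (y) x 26 high, about 50 g; origin at the centre of its underside. Starts in the drawer, or is absent
- coverslips: small box of cover glasses, white with blue lid, 35 x 35 x 22 high, lid fixed; origin at the centre of its underside. Starts in the drawer, or is absent
- eraser: eraser, 19 (x) x 40 (y) x 12 high; origin at the centre of its underside. Starts in the drawer, or is absent
- timer: white bench timer with three keys, 66 (x) x 62 (y) x 20 high, loose on the desk, 150 g; origin at the centre of its underside. It lies between the booklet (left, about 169 away, centre to centre) and the tape roll (right, about 135 away)
- tape_roll: roll of cream-coloured tape lying flat, 62 across x 19 high, loose, 150 g; origin at the centre of its underside
- lens_tissue: pale blue lens tissue booklet lying flat, 75 (x) x 100 (y) x 9 thick, loose, 150 g; origin at the centre of its underside
- dust_cap: round black eyepiece dust cap, 32 across x 15 high, 20 g; origin at the centre of its underside. Starts on the desk left of the cabinet's front; a microscope over 0.4 m tall stands on the desk beyond it to the left, a wall rises along the desk's right side
- usb_stick: red USB stick lying flat, 54 (x) x 18 (y) x 8 high, 20 g; origin at the centre of its underside. Starts on the desk, to the right beyond the tape roll

How it is judged:
On the way:
1. the drawer is pulled out to its stop (value of joint unit_drawer0 above 0.106 m), for 0.2 s.
At the end, for the whole second after the job is handed in: Drawer home (within 5 mm); cover glasses flat on the booklet, centred within 13 mm; filter case and eraser flat on the desk, within 15 mm (along and across) of the midpoints timer-booklet and timer-tape roll; dust cap and USB stick inside the drawer; all at rest (value of joint unit_drawer0 below 0.005 m and x of coverslips in the frame of lens_tissue between -0.013 and 0.013 m and y of coverslips in the frame of lens_tissue between -0.013 and 0.013 m and angle between each of coverslips, filter_case, eraser's own z axis and vertical below 0.15 rad and height (world z) of coverslips between 0.005 and 0.015 m and linear speed of each of coverslips, filter_case, eraser, dust_cap, usb_stick below 0.02 m/s and x of filter_case in the frame of timer between 0.0025 and 0.0325 m and y of filter_case in the frame of timer between 0.0675 and 0.0975 m and height (world z) of filter_case between -0.004 and 0.005 m and x of eraser in the frame of timer between -0.01 and 0.02 m and y of eraser in the frame of timer between -0.0825 and -0.0525 m and height (world z) of eraser between -0.004 and 0.005 m and x of dust_cap in the frame of drawer_floor between -0.055 and 0.055 m and y of dust_cap in the frame of drawer_floor between -0.088 and 0.088 m and z of dust_cap in the frame of drawer_floor between -0.005 and 0.021 m and x of usb_stick in the frame of drawer_floor between -0.055 and 0.055 m and y of usb_stick in the frame of drawer_floor between -0.088 and 0.088 m and z of usb_stick in the frame of drawer_floor between -0.005 and 0.021 m); the robot touches nothing.
It fails at once if the timer is shifted by more than 15 mm (distance of timer from where it was at the start of the episode above 0.015 m).
It fails at once if the tape roll is shifted by more than 15 mm (distance of tape_roll from where it was at the start of the episode above 0.015 m).
It fails at once if the booklet is shifted by more than 15 mm (distance of lens_tissue from where it was at the start of the episode above 0.015 m).
Of filter_case, coverslips, eraser only 2 to 3 are there at a start; the rules pass over those that are not, and their reading is None.
At some moment in a run one of dust_cap may be knocked a few centimetres aside while the robot is not near it.
It also fails if it takes over 208 s, if anything falls off the work surface, if the arm or the gripper's body presses on something with over 40 N, if the wrist force passes 120 N, or if a joint passes its speed limit or range.

ROBOT

A 6-joint arm with a two-finger parallel gripper is mounted at the origin on a cart in front of the work surface, level with it; the furniture and walls round the work are solid. World frame = base frame: x ahead of the robot, y to its left, z up, the work surface at z = 0. Lengths are in m, angles in rad, forces in N, time in s.
With the tool pointing down it reaches from about 0.35 to 0.85 m from the base axis. Payload 8.1 kg.
Tool frame: the origin (TCP) lies on the centre line of the jaws, within the pads' length; the fingertips stand 17 mm ahead of it and the grasp point (between the pads) lies 2 mm behind it; y points along the fingers, z is the direction in which the jaws open and shut, and the axes are right-handed (so a half turn about y gives the same grasp; the last joint's range is limited). The gripper opens to 93 mm and grips with 3 to 60 N. Pads are 15 mm wide; open, the fingers measure 128 mm over their backs; the gripper's body (75 mm by 188 mm) begins 65 mm behind the grasp point.
Start: joints at [-1.256, 0.13, 1.488, -0, 1.523, -0.085], TCP at [0.234, -0.553, 0.236] pointing down, gripper open.
Joint ranges: [-2.96, 2.96], [-0.89, 2.26], [0.02, 2.5], [-1.34, 4.48], [0, 2.73], [-2.66, 2.66]. Speed limits (rad/s): [2.39, 2.39, 2.79, 3.14, 3.14, 3.14].

INTERFACE

Orientations are given as a unit quaternion [w, x, y, z].
In Python, from rig import r gives the robot as it stands.
- The arm moves only by the tool carry_out, never from a script. Its argument "steps" is a list that holds one entry, the list of rows, each a list of 4 numbers: the shift along the tool's x, y, z in cm, then the turn about the tool's y in degrees. In form: [[[dx, dy, dz, yaw], ...]]. A call has exactly 5 rows; each row is the pose to reach, as a shift and turn from the pose commanded when the call began, along the tool's axes at that moment; what a row does not reach only later rows make up. A row lasts 1/10 s, in which the tool goes at most 50 mm and 8.59 degrees, less where a joint would pass 70% of its speed; a pose out of reach is approached as far as the arm can. A call with a gripper value outside its range is refused whole. "jaw" is the closure, from 0 (fully open) to 1 (shut), set as the call begins (left out, the last holds). The fingers move at their own pace and stop on an object; "force" is the grip in N (left out, the last holds). Time passes only in rows, so rows that repeat a pose let the fingers close, or fill a call up. It gives the time, the measured TCP pose, the force and the opening at its end, in the units of the state.
- r.get_obs(): the state, without advancing time (a new reading comes with each control period).
- r.camera(name): name is "side" or "top" or "wrist"; returns the picture (400x640x3 uint8, red, green, blue); there is no depth.
- r.camera_params(name): a dict with "K" (3x3 intrinsics, pixels), "rvec" (rotation vector, rad) and "tvec" (3), from world to camera coordinates, as OpenCV has them; the wrist camera has in their place "T_tool_cam" (4x4, takes a point from camera to tool coordinates, whose origin is the TCP and whose axes are the tool frame's). Camera axes: x right, y down, z forward; pixel columns grow to the right and rows downward; lengths in m; the calibration is good to about 2 mm. A picture is of the moment at which its call begins: read the wrist's pose just before it. camera_params takes no time and is no camera call.
- r.finish_job(): hands the job in, once; it reports no verdict.
Trained networks look in the newest picture that a camera, given by its name, has taken for a name from the list of things; names that differ only in an ending like _2 or _b are one class to them, and where a whole thing is asked for, a point or a joint stands for the part that bears it (a point fixed in the world has none). Each returns a list of dicts, best first, with "confidence" (0 to 1); they miss things now and then, are a little off and sometimes report something else, mostly with a low value. They report only what shows in the picture. A call takes as long as a camera call.
- r.look_for(camera, thing): "xy" ([column, row] in pixels, amid what is visible of it).
- r.trace(camera, thing): "pixels" (400x640 bool, what is visible of it) and "xy" ([column, row] in pixels, amid what is visible of it).
- r.mark_of(camera, thing): "xy" ([column, row] in pixels: a listed point, or the origin of a listed thing).
The state is a dict: "clock": time; "qpos": joint angles; "dq": joint speeds; "effort": joint torques, N m; "eef_pos": TCP position; "orientation": TCP orientation; "contact_force": force on the tool from outside, world axes, zero at the start; "moment": the same for the moment, N m; "gripper_width": finger opening in m.
Only numpy, scipy, OpenCV 4.12 (cv2) and the standard library are available. Lean on these libraries where they do the work, as an engineer would, in place of code of your own. Each camera call takes 0.05 s, during which the arm holds its last target.

## Working session

There is one attempt and no reset: what is moved stays moved. The work goes in short steps, Python scripts to look and compute and a tool call to move; the robot and the scene stay as the last step left them, time stands still between calls to the robot, and variables do not carry over. Pictures are saved under pics/ and viewed, and the job is handed in when it is done.

Besides the shell and the picture viewer there is one more tool, called after "Call:" as name(argument=value, ...) on one line, values as JSON. carry_out: Moves the arm, as the interface text tells. Its arguments: {"type":"object","properties":{"steps":{"type":"array","items":{"type":"array","items":{"type":"array","items":{"type":"number"}}}},"jaw":{"type":"number"},"force":{"type":"number"}},"required":["steps"]}

```bash
ls; mkdir -p pics; python3 - <<'E'
from rig import r
import cv2
o=r.get_obs()
for k,v in o.items(): print(k,v)
for n in ["side","top","wrist"]:
    im=r.camera(n); cv2.imwrite(f"pics/{n}0.png",im[:,:,::-1])
    print(n,r.camera_params(n))
E
```

```text
pics
clock 0.0
qpos [-1.25643556e+00  1.31168573e-01  1.48926291e+00 -1.52590369e-06
  1.52300068e+00 -8.54026355e-02]
dq [ 0.0007753  -0.00019668 -0.00038418 -0.00013296 -0.00132046  0.00109324]
effort [ 2.90943826e-04 -5.59846044e+01 -4.91755557e+01  7.66564650e-02
  3.55756888e-02 -1.40919219e-04]
eef_pos [ 0.23337288 -0.55217351  0.23459199]
orientation [ 0.14032359 -0.14047324  0.69367408 -0.69238199]
contact_force [ 0.21514708  0.0709015  -0.68616941]
moment [-0.01050118 -0.03654171 -0.01938732]
gripper_width 0.09315267592634258
side {'K': array([[509.56723056,   0.        , 309.99272771],
       [  0.        , 509.56723056, 201.76449567],
       [  0.        ,   0.        ,   1.        ]]), 'rvec': array([ 2.55997316, -0.66694602,  0.18002612]), 'tvec': array([-0.52588889,  0.295115  ,  0.91363577])}
top {'K': array([[499.86360502,   0.        , 322.83780549],
       [  0.        , 499.86360502, 203.78889011],
       [  0.        ,   0.        ,   1.        ]]), 'rvec': array([ 2.18924413, -2.16684138,  0.07264284]), 'tvec': array([0.03581744, 0.61140916, 1.21519781])}
wrist {'K': array([[359.93238256,   0.        , 310.94403949],
       [  0.        , 359.93238256, 197.19615928],
       [  0.        ,   0.        ,   1.        ]]), 'T_tool_cam': array([[-1.85538498e-05,  9.63881228e-01,  2.66332457e-01,
        -7.39283165e-02],
       [-1.02296610e-03, -2.66332336e-01,  9.63880719e-01,
        -1.48628423e-01],
       [ 9.99999477e-01, -2.54565376e-04,  9.90959308e-04,
        -2.56322693e-04],
       [ 0.00000000e+00,  0.00000000e+00,  0.00000000e+00,
         1.00000000e+00]])}
```

View pics/side0.png

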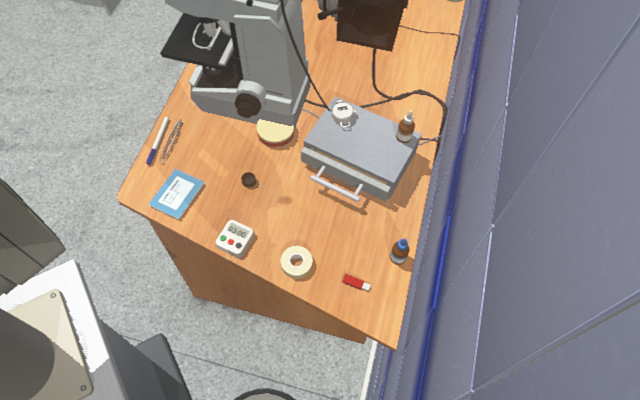

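View pics/top0.png

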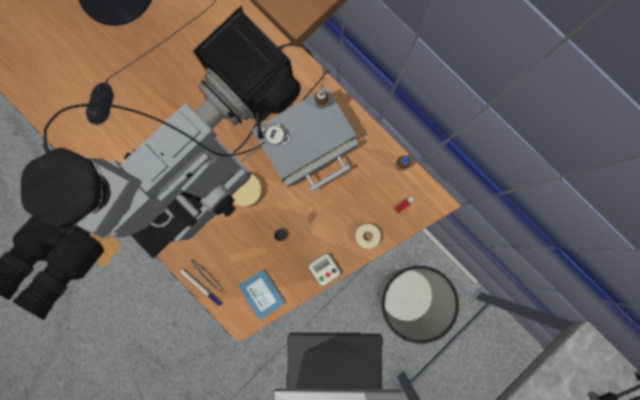

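View pics/wrist0.png

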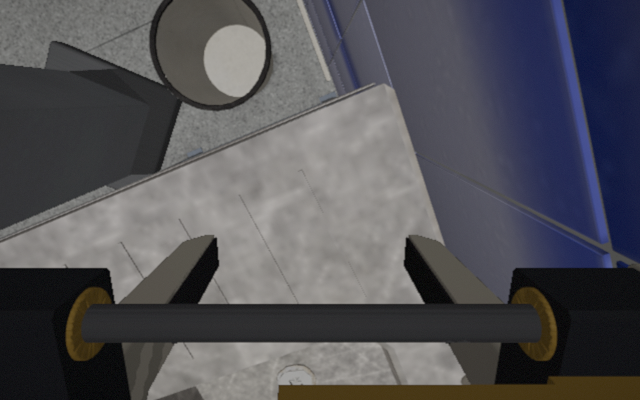

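```bash
cat > h.py <<'E'
import numpy as np, cv2
from scipy.spatial.transform import Rotation as R
from rig import r
def cam(name,obs=None):
    p=r.camera_params(name); K=p['K']
    if name=='wrist':
        o=obs or r.get_obs(); q=o['orientation']
        T=np.eye(4);T[:3,:3]=R.from_quat([q[1],q[2],q[3],q[0]]).as_matrix();T[:3,3]=o['eef_pos']
        M=T@p['T_tool_cam']; return K,M[:3,:3],M[:3,3]   # cam->world
    Rm=R.from_rotvec(p['rvec']).as_matrix()
    return K,Rm.T,-Rm.T@p['tvec']
def toplane(c,xy,z):
    K,Rm,t=c
    d=Rm@np.linalg.inv(K)@np.array([xy[0],xy[1],1.0])
    return t+d*(z-t[2])/d[2]
def proj(c,P):
    K,Rm,t=c
    p=K@(Rm.T@(np.asarray(P)-t)); return p[:2]/p[2]
def tri(cs,xys):
    A=[];b=[]
    for c,xy in zip(cs,xys):
        K,Rm,t=c; d=Rm@np.linalg.inv(K)@np.array([xy[0],xy[1],1.0]); d/=np.linalg.norm(d)
        P=np.eye(3)-np.outer(d,d); A.append(P); b.append(P@t)
    return np.linalg.lstsq(np.vstack(A),np.hstack(b),rcond=None)[0]
def yawof(Rm): return np.degrees(np.arctan2(Rm[1,2],Rm[0,2]))
def toolR(o=None):
    q=(o or r.get_obs())['orientation']; return R.from_quat([q[1],q[2],q[3],q[0]]).as_matrix()
def snap(name,fn=None,scale=1):
    o=r.get_obs() if name=='wrist' else None
    im=r.camera(name)
    if fn: cv2.imwrite('pics/'+fn,im[:,:,::-1])
    return im,cam(name,o)
def move(target,yaw=None,o=None,level=True):
    """delta in tool axes (cm) & yaw deg to reach target TCP; yaw= world angle of tool z axis (mod 180)"""
    o=o or r.get_obs(); Rm=toolR(o)
    d=Rm.T@(np.asarray(target)-o['eef_pos'])*100
    out=list(np.round(d,2))
    if yaw is not None:
        cur=yawof(Rm); dy=(yaw-cur+90)%180-90
        # tool y points down: +turn about y => world yaw decreases
        out.append(round(-dy,1)); out.append(('q6',round(float(o['qpos'][5]),3)))
    return out
E
python3 - <<'E'
from h import *
o=r.get_obs();print(toolR(),yawof(toolR()))
cs={n:snap(n)[1] for n in ['side','top']}
print({k:v[2] for k,v in cs.items()})
hs=dict(timer=0,tape_roll=0,lens_tissue=0,dust_cap=0,usb_stick=0,unit=0,unit_drawer0_handle=.038,drawer_floor=.022)
for t,z in hs.items():
    rec=[]
    for n in cs:
        m=r.mark_of(n,t)
        for k in m[:2]: print(t,n,np.round(k['xy'],1),round(k['confidence'],2),np.round(toplane(cs[n],k['xy'],z),4))
        if m: rec.append((cs[n],m[0]['xy']))
    if len(rec)==2: print('   tri',np.round(tri(*zip(*rec)),4))
E
```

```text
[[-9.21137158e-01 -4.12800991e-04  3.89237929e-01]
 [-3.89238122e-01  1.34110897e-03 -9.21136193e-01]
 [-1.41764544e-04 -9.99999016e-01 -1.39602319e-03]] -67.09288696755502
{'side': array([ 0.36327403, -0.41775516,  0.94440188]), 'top': array([0.51689598, 0.02994763, 1.25846393])}
timer side [235.2 238.5] 0.65 [0.4496 0.0382 0.    ]
timer top [324.  272.6] 0.75 [0.4404 0.0376 0.    ]
   tri [0.4449 0.0363 0.0069]
tape_roll side [294.6 267.4] 0.82 [ 0.5253 -0.0761  0.    ]
tape_roll top [366.9 236.6] 0.91 [ 0.5313 -0.0692  0.    ]
   tri [ 0.53   -0.07   -0.0183]
lens_tissue side [176.4 195. ] 0.78 [0.3837 0.1919 0.    ]
lens_tissue top [264.2 294.7] 0.94 [0.384  0.1861 0.    ]
   tri [0.3843 0.1851 0.0101]
dust_cap side [249.3 178.4] 0.53 [0.5377 0.1537 0.    ]
dust_cap top [281.3 234.6] 0.45 [0.534 0.146 0.   ]
   tri [0.5343 0.1444 0.0158]
usb_stick side [357.6 283.4] 0.61 [ 0.6166 -0.1652  0.    ]
usb_stick top [404.  204.4] 0.65 [ 0.6133 -0.1623  0.    ]
   tri [ 0.6154 -0.1637 -0.003 ]
unit side [357.5 158.2] 0.96 [0.7715 0.0841 0.    ]
unit side [234.8 237.5] 0.73 [0.4498 0.0406 0.    ]
unit top [310.1 139.3] 0.74 [0.7774 0.0766 0.    ]
   tri [0.7716 0.0779 0.0091]
unit_drawer0_handle side [332.8 188.5] 0.84 [0.6706 0.0248 0.038 ]
unit_drawer0_handle top [330.4 176.8] 0.69 [0.6766 0.0241 0.038 ]
unit_drawer0_handle top [262.2 294.5] 0.49 [0.3885 0.1862 0.038 ]
   tri [0.6743 0.0252 0.0353]
drawer_floor side [359.8 152.9] 0.94 [0.7738 0.0818 0.022 ]
```

```bash
cat >> h.py <<'E'
def rect(name,c,thing,z,n=1,minconf=0.3):
    res=[]
    for m in r.trace(name,thing)[:n]:
        ys,xs=np.nonzero(m['pixels'])
        if len(xs)<15: continue
        cnt=max(cv2.findContours(m['pixels'].astype(np.uint8),cv2.RETR_EXTERNAL,cv2.CHAIN_APPROX_NONE)[0],key=cv2.contourArea)[:,0,:]
        P=np.array([toplane(c,p,z)[:2] for p in cnt],dtype=np.float32)
        (cx,cy),(w,h),a=cv2.minAreaRect(P*1000)
        if w<h: w,h=h,w;a+=90
        res.append((thing,name,round(m['confidence'],2),'c',round(cx),round(cy),'LxW',round(w),round(h),'yawlong',round((a+90)%180-90,1)))
    return res
E
python3 - <<'E'
from h import *
hs=dict(timer=.02,tape_roll=.019,lens_tissue=.009,dust_cap=.015,usb_stick=.008,unit=.068)
for n in ['side','top']:
    im,c=snap(n)
    for t,z in hs.items():
        for x in rect(n,c,t,z): print(*x)
        b=dict(side=(0,0),top=(0,0))
E
```

```text
timer side 0.94 c 447 32 LxW 69 66 yawlong 33.3
lens_tissue side 0.95 c 385 191 LxW 102 79 yawlong 33.8
dust_cap side 0.56 c 531 144 LxW 33 30 yawlong 60.9
usb_stick side 0.55 c 613 -163 LxW 55 22 yawlong -50.3
unit side 0.6 c 766 79 LxW 262 224 yawlong 33.6
timer top 0.91 c 451 38 LxW 64 62 yawlong 34.2
tape_roll top 0.9 c 533 -65 LxW 59 54 yawlong 0.3
lens_tissue top 0.61 c 388 195 LxW 105 78 yawlong 35.1
usb_stick top 0.57 c 615 -160 LxW 52 19 yawlong -54.0
unit top 0.92 c 755 76 LxW 214 204 yawlong -58.8
```

```bash
python3 - <<'E'
from h import *
print(move([.60,-.03,.26],31)); 
for n in ['side','top']:
    c=cam(n); print(n,proj(c,[0,0,0]),proj(c,r.get_obs()['eef_pos']))
E
```

```text
[np.float64(-54.1), np.float64(-2.44), np.float64(-33.89), np.float64(81.9), ('q6', -0.085)]
side [ 16.68575132 366.36065085] [261.3298562  684.57731809]
top [337.5710717  455.28801346] [619.35928331 388.15384758]
```

Call:
carry_out(steps=[[[-21,-2.4,-13,-40],[-21,-2.4,-13,-40],[-21,-2.4,-13,-40],[-21,-2.4,-13,-40],[-21,-2.4,-13,-40]]], jaw=0, force=20)

```text
clock: 2.25
eef_pos: [0.3772, -0.3494, 0.2601]
orientation: [-0.371, 0.371, -0.602, 0.602]
contact_force: [1.0, -0.3, -0.2]
gripper_width: 0.093
```

```bash
cat >> h.py <<'E'
def opts(target,yaw,o=None):
    o=o or r.get_obs(); Rm=toolR(o); cur=yawof(Rm); q1=np.degrees(np.arctan2(target[1],target[0]))
    d=Rm.T@(np.asarray(target)-o['eef_pos'])*100
    print('shift',np.round(d,2),'cur yaw',round(cur,1),'pos',np.round(o['eef_pos'],4),'q6',round(float(np.degrees(o['qpos'][5]))))
    for y in (yaw,yaw+180):
        q6=(q1-y+180)%360-180
        print('  yaw',y,'q6 final',round(q6),'turn',round(q6-float(np.degrees(o['qpos'][5]))-(q1-float(np.degrees(o['qpos'][0]))),1))
E
python3 - <<'E'
from h import *
opts([.60,-.03,.26],31)
E
```

```text
shift [-3.855e+01  1.000e-02  5.500e+00] cur yaw -26.8 pos [ 0.3772 -0.3494  0.2601] q6 -22
  yaw 31 q6 final -34 turn -57.8
  yaw 211 q6 final 146 turn 122.2
```

Call:
carry_out(steps=[[[-24,0,3.4,-40],[-24,0,3.4,-40],[-24,0,3.4,-40],[-24,0,3.4,-40],[-24,0,3.4,-40]]])

```text
clock: 2.75
eef_pos: [0.5171, -0.1506, 0.2599]
orientation: [0.555, -0.554, 0.439, -0.439]
contact_force: [0.4, -0.4, 0.2]
gripper_width: 0.0932
```

```bash

python3 - <<'E'
from h import *
opts([.60,-.03,.26],31)
E
```

```text
shift [-9.83 -0.   10.84] cur yaw 13.3 pos [ 0.5171 -0.1506  0.2599] q6 -35
  yaw 31 q6 final -34 turn -17.7
  yaw 211 q6 final 146 turn 162.3
```

Call:
carry_out(steps=[[[-9.8,0,10.8,-17.7],[-9.8,0,10.8,-17.7],[-9.8,0,10.8,-17.7],[-9.8,0,10.8,-17.7],[-9.8,0,10.8,-17.7]]])

```text
clock: 3.25
eef_pos: [0.5995, -0.0324, 0.2592]
orientation: [-0.614, 0.615, -0.35, 0.349]
contact_force: [-0.9, -0.1, 1.2]
gripper_width: 0.0929
```

```bash

python3 - <<'E'
from h import *
im,c=snap('wrist','w1.png')
for t,z in [('unit_drawer0_handle',.038),('tape_roll',0),('timer',0),('dust_cap',0),('usb_stick',0),('lens_tissue',0)]:
    for m in r.mark_of('wrist',t)[:2]: print(t,np.round(m['xy']),round(m['confidence'],2),np.round(toplane(c,m['xy'],z),4))
for t,z in [('tape_roll',.019),('timer',.02),('dust_cap',.015),('usb_stick',.008),('lens_tissue',.009),('unit',.068)]:
    for x in rect('wrist',c,t,z): print(*x)
for m in r.trace('wrist','unit_drawer0_handle')[:1]:
    print(m['xy'],m['confidence'],m['pixels'].sum())
E
```

```text
unit_drawer0_handle [404. 160.] 0.69 [0.6765 0.0268 0.038 ]
tape_roll [244. 161.] 0.97 [ 0.5321 -0.068   0.    ]
timer [219.  33.] 0.76 [0.4461 0.0379 0.    ]
usb_stick [272. 259.] 0.71 [ 0.6185 -0.159   0.    ]
tape_roll wrist 0.85 c 533 -68 LxW 65 62 yawlong 56.5
timer wrist 0.96 c 451 37 LxW 66 62 yawlong 33.9
usb_stick wrist 0.82 c 613 -161 LxW 55 19 yawlong -52.1
unit wrist 0.7 c 772 84 LxW 254 213 yawlong 30.7
[443.6, 147.6] 0.92 7634
```

View pics/w1.png

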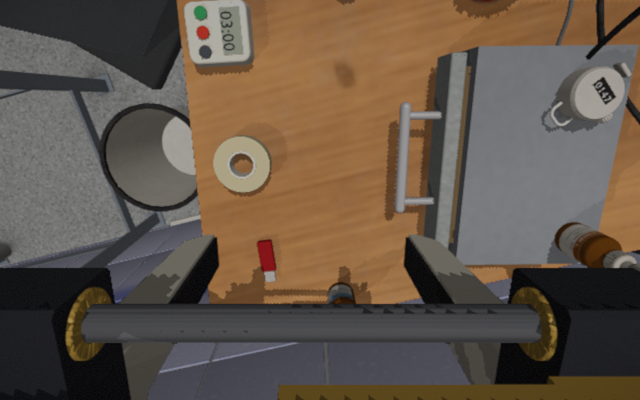

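```bash

python3 - <<'E'
from h import *
c=cam('wrist')
a=toplane(c,(405.5,105),.0435);b=toplane(c,(401,210),.0435)
print(a,b,np.linalg.norm(a-b),(a+b)/2,np.degrees(np.arctan2(*(a-b)[[1,0]]))-90)
# cabinet top board front edge
a=toplane(c,(476,48),.068);b=toplane(c,(455,264),.068)
print(a,b,np.linalg.norm(a-b),np.degrees(np.arctan2(*(a-b)[[1,0]]))-90)
E
```

```text
[0.64536901 0.07134813 0.0435    ] [ 0.70283195 -0.02026711  0.0435    ] 0.10814500127844612 [0.67410048 0.02554051 0.0435    ] 32.09677101275773
[0.66546098 0.14027998 0.068     ] [ 0.77465717 -0.03684879  0.068     ] 0.20808269272247581 31.652966373222327
```

```bash

python3 - <<'E'
from h import *
opts([.6745-.53*.026,.026+.848*.026,.12],32)
E
```

```text
shift [-3.89 13.97  9.43] cur yaw 30.6 pos [ 0.5993 -0.0335  0.2597] q6 -39
  yaw 32 q6 final -28 turn -1.4
  yaw 212 q6 final 152 turn 178.6
```

Call:
carry_out(steps=[[[-3.9,2,9.4,-1.4],[-3.9,6,9.4,-1.4],[-3.9,10,9.4,-1.4],[-3.9,14,9.4,-1.4],[-3.9,14,9.4,-1.4]]], jaw=0.76)

```text
clock: 4.45
eef_pos: [0.6547, 0.0489, 0.1103]
orientation: [-0.616, 0.621, -0.347, 0.338]
contact_force: [-0.6, 0.2, -1.2]
gripper_width: 0.0574
```

```bash

python3 - <<'E'
from h import *
opts([.6745-.53*.026,.026+.848*.026,.042],32)
im,c=snap('wrist','w2.png')
for m in r.mark_of('wrist','unit_drawer0_handle')[:2]: print(np.round(m['xy']),round(m['confidence'],2),np.round(toplane(c,m['xy'],.038),4))
E
```

```text
shift [0.44 6.82 0.55] cur yaw 32.1 pos [0.6547 0.0489 0.1103] q6 -32
  yaw 32 q6 final -28 turn 0.1
  yaw 212 q6 final 152 turn 180.1
[317. 258.] 0.87 [0.6728 0.0264 0.038 ]
```

View pics/w2.png

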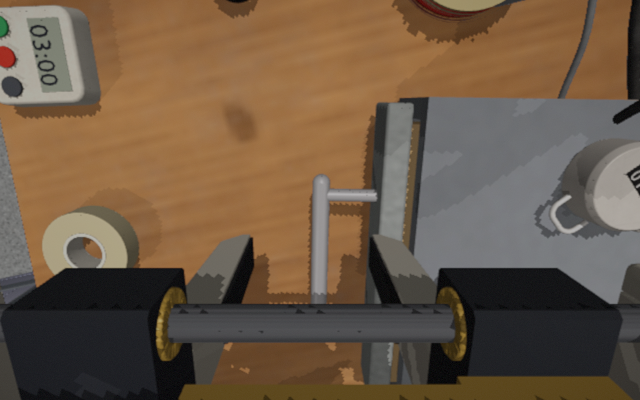

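Call:
carry_out(steps=[[[0.4,0,0.5,0],[0.4,0,0.5,0],[0.4,0,0.5,0],[0.4,0,0.5,0],[0.4,0,0.5,0]]])

```text
clock: 5.05
eef_pos: [0.667, 0.0472, 0.1204]
orientation: [0.619, -0.618, 0.343, -0.343]
contact_force: [0.6, -0.5, -0.4]
gripper_width: 0.0223
```

```bash

python3 - <<'E'
from h import *
opts([.6745-.53*.026,.026+.848*.026,.042],32)
print(toolR()[:,1],r.get_obs()['gripper_width'])
E
```

```text
shift [-0.41  7.84 -0.49] cur yaw 32.0 pos [0.667  0.0472 0.1204] q6 -32
  yaw 32 q6 final -28 turn -0.0
  yaw 212 q6 final 152 turn 180.0
[ 9.29597239e-04 -8.79739198e-06 -9.99999568e-01] 0.02231949338360303
```

Call:
carry_out(steps=[[[-0.4,1,-0.5,0],[-0.4,3,-0.5,0],[-0.4,5.5,-0.5,0],[-0.4,7.8,-0.5,0],[-0.4,7.8,-0.5,0]]])

```text
clock: 5.55
eef_pos: [0.6562, 0.0481, 0.0364]
orientation: [-0.617, 0.62, -0.345, 0.34]
contact_force: [-1.3, 0.2, -0.6]
gripper_width: 0.0226
```

```bash

python3 - <<'E'
from h import *
opts([.6745-.53*.026,.026+.848*.026,.042],32)
im,c=snap('wrist','w3.png')
o=r.get_obs(); print(o['contact_force'],o['gripper_width'])
E
```

```text
shift [ 0.24 -0.57  0.37] cur yaw 32.0 pos [0.6562 0.0481 0.0364] q6 -32
  yaw 32 q6 final -28 turn 0.0
  yaw 212 q6 final 152 turn 180.0
[ 0.46308764  0.30980602 -0.73459152] 0.022098909403863016
```

View pics/w3.png

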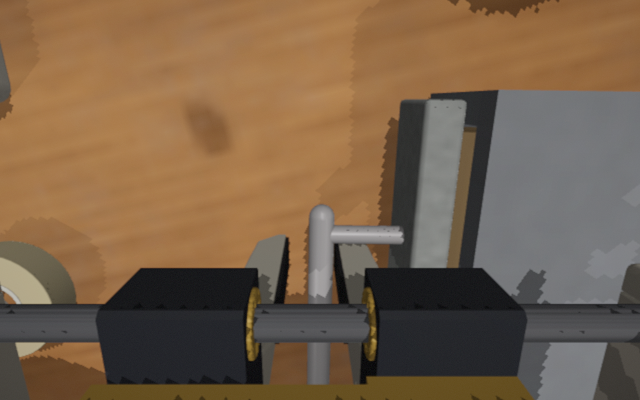

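Call:
carry_out(steps=[[[0,0,0,0],[0,0,0,0],[0,0,0,0],[0,0,0,0],[0,0,0,0]]], jaw=1, force=25)

```text
clock: 6.1
eef_pos: [0.6616, 0.0481, 0.0434]
orientation: [0.619, -0.618, 0.342, -0.344]
contact_force: [-0.0, 0.5, 6.9]
gripper_width: 0.01
```

```bash

python3 - <<'E'
from h import *
o=r.get_obs(); print(o['eef_pos'],o['contact_force'],o['gripper_width'],yawof(toolR()))
E
```

```text
[0.66155011 0.04811304 0.0434208 ] [-0.02039906  0.45701856  6.93176693] 0.010023049513848243 32.00263642037405
```

Call:
carry_out(steps=[[[0,0,-1.5,0],[0,0,-4,0],[0,0,-6.5,0],[0,0,-9,0],[0,0,-10.5,0]]])

```text
clock: 6.6
eef_pos: [0.5711, -0.007, 0.0434]
orientation: [0.619, -0.618, 0.343, -0.343]
contact_force: [-1.9, 6.2, 9.3]
gripper_width: 0.0098
```

Call:
carry_out(steps=[[[0,0,-0.5,0],[0,0,-0.9,0],[0,0,-0.9,0],[0,0,-0.9,0],[0,0,-0.9,0]]])

```text
clock: 7.1
eef_pos: [0.5684, -0.0087, 0.0435]
orientation: [0.622, -0.615, 0.34, -0.345]
contact_force: [19.1, 18.6, -9.1]
gripper_width: 0.0101
```

```bash

python3 - <<'E'
from h import *
o=r.get_obs(); print(o['eef_pos'],o['contact_force'],o['gripper_width'],yawof(toolR()), np.linalg.norm(o['eef_pos'][:2]-[.66155,.04811]))
snap('side','s1.png')
E
```

```text
[ 0.56841576 -0.00865818  0.04353274] [19.12235411 18.59814422 -9.13264759] 0.010110094261306418 32.037881718993056 0.10907159163145286
```

View pics/s1.png

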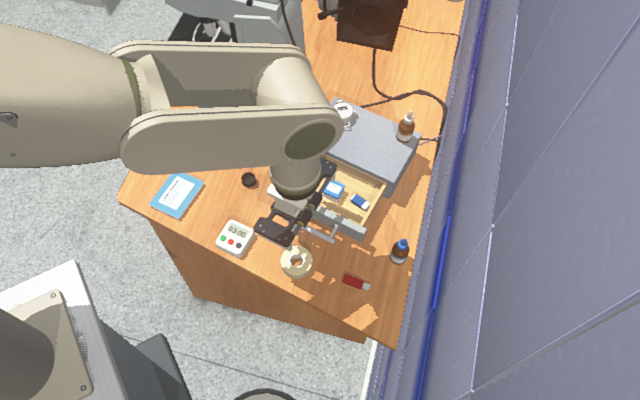

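Call:
carry_out(steps=[[[0,0,0,0],[0,0,0,0],[0,0,0,0],[0,0,0.3,0],[0,0,0.3,0]]])

```text
clock: 7.65
eef_pos: [0.5686, -0.0085, 0.0434]
orientation: [0.62, -0.617, 0.342, -0.344]
contact_force: [4.0, 10.8, 4.1]
gripper_width: 0.0104
```

Call:
carry_out(steps=[[[0,0,0,0],[0,0,0,0],[0,-1,0,0],[0,-4,0,0],[0,-8,0,0]]], jaw=0.76)

```text
clock: 8.15
eef_pos: [0.5641, -0.0109, 0.1207]
orientation: [-0.618, 0.619, -0.345, 0.341]
contact_force: [-0.1, -0.8, 0.4]
gripper_width: 0.0223
```

```bash

python3 - <<'E'
from h import *
o=r.get_obs(); print(o['eef_pos'],o['contact_force'],o['gripper_width'],yawof(toolR()))
opts([.6745-.848*.06,.026-.53*.06,.26],32)
E
```

```text
[ 0.56413485 -0.01092733  0.12065058] [-0.13715704 -0.75566804  0.36770338] 0.022275135163369295 31.982833899089403
shift [  2.68 -13.96   5.26] cur yaw 32.0 pos [ 0.5641 -0.0109  0.1207] q6 -38
  yaw 32 q6 final -33 turn -0.0
  yaw 212 q6 final 147 turn 180.0
```

Call:
carry_out(steps=[[[0,-4,2,0],[0,-8,4,8],[0,-12,6.2,16],[-0.8,-14,6.2,24],[-0.8,-14,6.2,32]]], jaw=0)

```text
clock: 8.65
eef_pos: [0.6166, 0.0294, 0.2675]
orientation: [-0.501, 0.497, -0.499, 0.503]
contact_force: [-0.6, -0.8, -0.1]
gripper_width: 0.058
```

```bash

python3 - <<'E'
from h import *
opts([.631,-.004,.26],-58)
E
```

```text
shift [3.34 0.76 1.45] cur yaw -0.3 pos [0.6166 0.0294 0.2675] q6 -2
  yaw -58 q6 final 58 turn 57.7
  yaw 122 q6 final -122 turn -122.3
```

Call:
carry_out(steps=[[[2,0,1,8.5],[3.3,0.5,1.4,17],[3.3,0.5,1.4,25],[3.3,0.5,1.4,33],[3.3,0.5,1.4,41]]])

```text
clock: 9.15
eef_pos: [0.6284, -0.0047, 0.2571]
orientation: [-0.291, 0.291, -0.644, 0.644]
contact_force: [-0.8, 0.5, 0.2]
gripper_width: 0.0921
```

Call:
carry_out(steps=[[[0,0,0,8],[0,0,0,16.5],[0,0,0,16.5],[0,0,0,16.5],[0,0,0,16.5]]])

```text
clock: 9.65
eef_pos: [0.6285, -0.0043, 0.2569]
orientation: [-0.199, 0.199, -0.678, 0.679]
contact_force: [0.3, -0.6, -0.2]
gripper_width: 0.0933
```

```bash

python3 - <<'E'
from h import *
opts([.631,-.004,.26],-58)
im,c=snap('wrist','w4.png')
for t,z in [('filter_case',.022),('coverslips',.022),('eraser',.022),('drawer_floor',.022),('unit_drawer0_handle',.038),('tape_roll',0),('timer',0)]:
    for m in r.mark_of('wrist',t)[:2]: print(t,np.round(m['xy']),round(m['confidence'],2),np.round(toplane(c,m['xy'],z),4))
for t,z in [('filter_case',.048),('coverslips',.044),('eraser',.034),('tape_roll',.019),('timer',.02)]:
    for x in rect('wrist',c,t,z): print(*x)
E
```

```text
shift [-0.22 -0.31  0.11] cur yaw -57.3 pos [ 0.6285 -0.0043  0.2569] q6 52
  yaw -58 q6 final 58 turn 0.7
  yaw 122 q6 final -122 turn -179.3
filter_case [ 65. 242.] 0.31 [0.4045 0.186  0.022 ]
coverslips [309. 123.] 0.8 [0.6683 0.0236 0.022 ]
eraser [367. 118.] 0.84 [ 0.7052 -0.0243  0.022 ]
drawer_floor [308. 115.] 0.95 [0.6752 0.0285 0.022 ]
unit_drawer0_handle [308. 221.] 0.77 [ 0.5813 -0.031   0.038 ]
unit_drawer0_handle [312. 263.] 0.62 [ 0.5424 -0.0616  0.038 ]
tape_roll [313. 260.] 0.8 [ 0.5301 -0.0707  0.    ]
tape_roll [154. 163.] 0.38 [0.534 0.147 0.   ]
timer [202. 265.] 0.79 [0.4512 0.0419 0.    ]
coverslips wrist 0.7 c 671 25 LxW 35 34 yawlong 32.7
eraser wrist 0.69 c 705 -22 LxW 41 19 yawlong -67.0
tape_roll wrist 0.72 c 535 -67 LxW 67 60 yawlong 31.7
timer wrist 0.73 c 465 17 LxW 73 27 yawlong 14.5
```

View pics/w4.png

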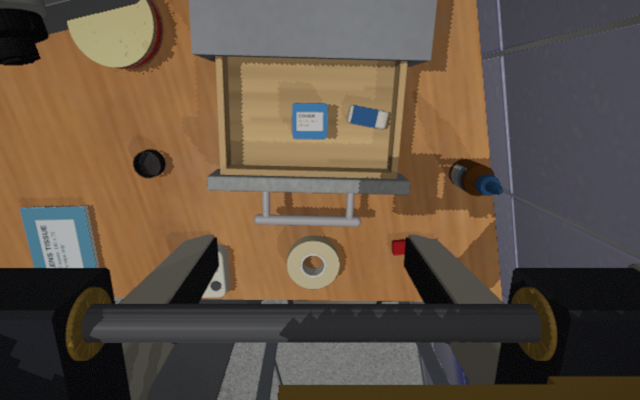

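```bash

python3 - <<'E'
from h import *
opts([.705,-.023,.16],23)
E
```

```text
shift [-5.43  9.66  5.7 ] cur yaw -57.5 pos [ 0.6286 -0.0041  0.2566] q6 52
  yaw 23 q6 final -25 turn -80.5
  yaw 203 q6 final 155 turn 99.5
```

Call:
carry_out(steps=[[[-1,1,1.5,-8],[-2,2,3,-16.5],[-3.5,3,4.5,-25],[-5,4,5.7,-33],[-5.4,4,5.7,-41]]], jaw=0.52)

```text
clock: 10.8
eef_pos: [0.7051, -0.0238, 0.2138]
orientation: [0.424, -0.425, 0.566, -0.565]
contact_force: [-0.7, 1.2, 1.0]
gripper_width: 0.0577
```

Call:
carry_out(steps=[[[0,1.5,0,-8.5],[0,3,0,-17],[0,4.5,0,-25.5],[0,5.6,0,-34],[0,5.6,0,-39.5]]])

```text
clock: 11.3
eef_pos: [0.7034, -0.023, 0.1577]
orientation: [-0.59, 0.591, -0.39, 0.387]
contact_force: [-0.5, 0.1, 0.7]
gripper_width: 0.0447
```

Call:
carry_out(steps=[[[0,0,0,0],[0,0,0,0],[0,0,0,0],[0,0,0,0],[0,0,0,0]]])

```text
clock: 11.8
eef_pos: [0.7049, -0.0232, 0.1609]
orientation: [0.59, -0.589, 0.39, -0.391]
contact_force: [-0.3, 1.1, 0.7]
gripper_width: 0.045
```

```bash

python3 - <<'E'
from h import *
opts([.705,-.023,.042],23)
im,c=snap('wrist','w5.png')
for t,z in [('eraser',.022)]:
    for m in r.mark_of('wrist',t)[:2]: print(t,np.round(m['xy']),round(m['confidence'],2),np.round(toplane(c,m['xy'],z),4))
for t,z in [('eraser',.034)]:
    for x in rect('wrist',c,t,z): print(*x)
E
```

```text
shift [-2.000e-02  1.189e+01  1.000e-02] cur yaw 23.0 pos [ 0.7049 -0.0232  0.1609] q6 -29
  yaw 23 q6 final -25 turn -0.0
  yaw 203 q6 final 155 turn 180.0
eraser [312. 189.] 0.6 [ 0.7057 -0.0217  0.022 ]
eraser wrist 0.66 c 705 -22 LxW 40 18 yawlong -67.0
```

View pics/w5.png

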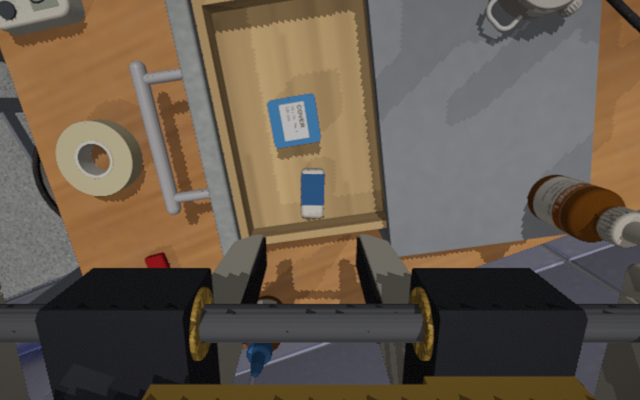

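```bash

python3 - <<'E'
from h import *
c=cam('wrist')
for p in [(532,190),(545,190),(560,205)]:
    P=toplane(c,p,.075); R0=toolR(); print(P,R0.T@(P-r.get_obs()['eef_pos'])*100)
E
```

```text
[0.83621287 0.0478977  0.075     ] [-1.40996272  8.5770128  14.86973077]
[0.84426444 0.05131171 0.075     ] [-1.40982767  8.57712356 15.74427844]
[0.8594672  0.04631706 0.075     ] [-0.3563281   8.57731985 16.94878727]
```

Call:
carry_out(steps=[[[0,2.5,0,0],[0,5.5,0,0],[0,8.5,0,0],[0,10.5,0,0],[0,11.4,0,0]]])

```text
clock: 12.45
eef_pos: [0.7029, -0.023, 0.0435]
orientation: [-0.589, 0.59, -0.392, 0.389]
contact_force: [-1.0, -1.0, 0.1]
gripper_width: 0.0447
```

Call:
carry_out(steps=[[[0,0.4,0,0],[0,0.4,0,0],[0,0.4,0,0],[0,0.4,0,0],[0,0.4,0,0]]], jaw=1, force=15)

```text
clock: 12.95
eef_pos: [0.7059, -0.0233, 0.0445]
orientation: [0.59, -0.589, 0.389, -0.391]
contact_force: [-0.3, -0.5, 4.3]
gripper_width: 0.0178
```

Call:
carry_out(steps=[[[0,0,0,0],[0,-0.5,0,0],[0,-1,0,0],[0,-3,0,0],[0,-5,0,0]]])

```text
clock: 13.45
eef_pos: [0.704, -0.0231, 0.0924]
orientation: [-0.589, 0.59, -0.391, 0.39]
contact_force: [0.2, -0.0, 0.2]
gripper_width: 0.0175
```

```bash

python3 - <<'E'
from h import *
opts([.705,-.023,.042],23)
im,c=snap('wrist','w6.png'); print(r.get_obs()['gripper_width'])
E
```

```text
shift [0.03 5.04 0.11] cur yaw 23.0 pos [ 0.704  -0.0231  0.0924] q6 -29
  yaw 23 q6 final -25 turn 0.0
  yaw 203 q6 final 155 turn 180.0
0.017745359336295664
```

View pics/w6.png

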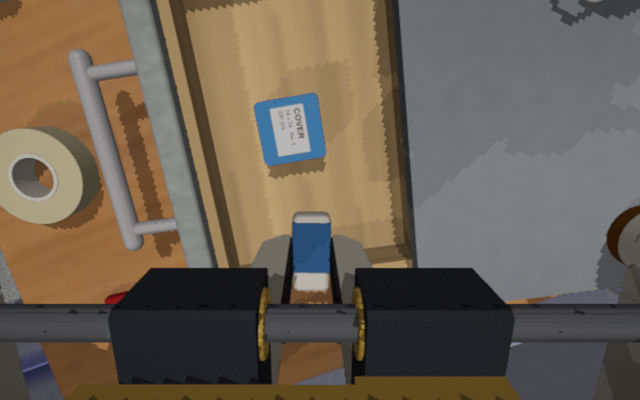

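```bash

python3 - <<'E'
from h import *
o=r.get_obs();im,c=snap('wrist'); z=o['eef_pos'][2]
for x in rect('wrist',c,'eraser',z-.0105): 
    print(*x); P=np.array([x[4]/1000,x[5]/1000,z-.0105]); print(toolR(o).T@(P-o['eef_pos']))
# refined target positions
side=cam('side')
opts([.490,-.016,.16],36)
E
```

```text
eraser wrist 0.65 c 705 -21 LxW 41 18 yawlong -67.8
[-0.00278944  0.0104921  -0.00054856]
shift [ -9.11  -6.61 -19.59] cur yaw 23.0 pos [ 0.7062 -0.0233  0.0947] q6 -29
  yaw 36 q6 final -38 turn -13.0
  yaw 216 q6 final 142 turn 167.0
```

Call:
carry_out(steps=[[[0,-5,0,0],[-2,-6.5,-4.5,-3],[-4,-6.5,-9,-7],[-6,-6.5,-13.5,-11],[-8,-6.5,-18,-15]]])

```text
clock: 14.1
eef_pos: [0.5052, -0.0197, 0.1559]
orientation: [-0.636, 0.636, -0.31, 0.308]
contact_force: [-0.4, -0.0, 0.3]
gripper_width: 0.0178
```

Call:
carry_out(steps=[[[-0.5,0,-1,0],[-0.5,0,-1,0],[-0.5,0,-1,0],[-0.5,0,-1,0],[-0.5,0,-1,0]]])

```text
clock: 14.6
eef_pos: [0.4978, -0.0222, 0.1576]
orientation: [0.636, -0.636, 0.31, -0.31]
contact_force: [-0.4, -0.2, 0.5]
gripper_width: 0.0175
```

```bash

python3 - <<'E'
from h import *
im,c=snap('wrist','w7.png')
for t,z in [('tape_roll',0),('timer',0),('lens_tissue',0)]:
    for m in r.mark_of('wrist',t)[:2]: print(t,np.round(m['xy']),round(m['confidence'],2),np.round(toplane(c,m['xy'],z),4))
for t,z in [('tape_roll',.019),('timer',.02),('lens_tissue',.009)]:
    for x in rect('wrist',c,t,z): print(*x)
opts([.4916,-.0183,.024],38)
E
```

```text
timer [307.  91.] 0.78 [0.4471 0.0382 0.    ]
timer wrist 0.91 c 449 37 LxW 61 58 yawlong 33.8
lens_tissue wrist 0.47 c 448 37 LxW 64 60 yawlong 33.9
shift [-0.63 13.35 -0.19] cur yaw 38.0 pos [ 0.497  -0.0221  0.1575] q6 -46
  yaw 38 q6 final -40 turn 0.0
  yaw 218 q6 final 140 turn 180.0
```

View pics/w7.png

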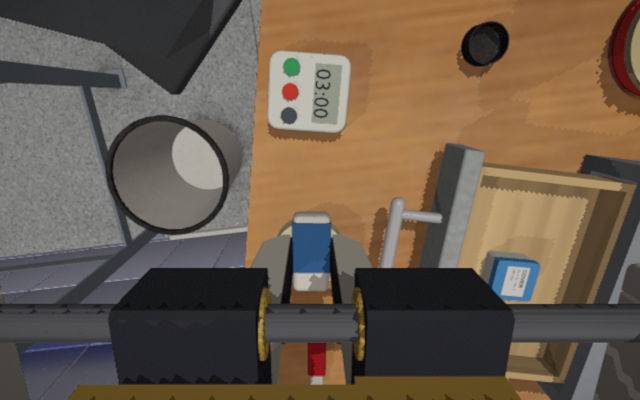

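Call:
carry_out(steps=[[[-0.6,3,-0.2,0],[-0.6,6.5,-0.2,0],[-0.6,9.5,-0.2,0],[-0.6,11.5,-0.2,0],[-0.6,12.3,-0.2,0]]])

```text
clock: 15.45
eef_pos: [0.4898, -0.0184, 0.0322]
orientation: [-0.635, 0.636, -0.311, 0.309]
contact_force: [-0.3, 0.3, 0.3]
gripper_width: 0.0179
```

Call:
carry_out(steps=[[[0,0.3,0,0],[0,0.6,0,0],[0,0.9,0,0],[0,0.9,0,0],[0,0.9,0,0]]])

```text
clock: 15.95
eef_pos: [0.4921, -0.0187, 0.0263]
orientation: [0.636, -0.635, 0.31, -0.31]
contact_force: [-0.9, -0.5, -0.7]
gripper_width: 0.0178
```

```bash

python3 - <<'E'
from h import *
o=r.get_obs(); print(o['eef_pos'],o['contact_force'])
snap('wrist','w8.png')
E
```

```text
[ 0.49212764 -0.01870418  0.02630412] [-0.86884092 -0.54016755 -0.73478446]
```

View pics/w8.png

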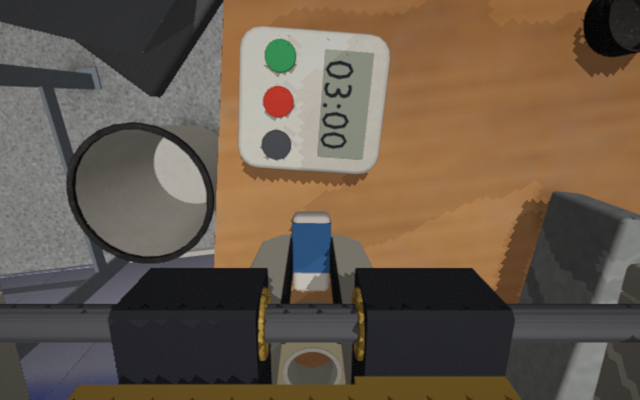

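Call:
carry_out(steps=[[[0,0.15,0,0],[0,0.3,0,0],[0,0.3,0,0],[0,0.3,0,0],[0,0.3,0,0]]])

```text
clock: 16.5
eef_pos: [0.4916, -0.0186, 0.0226]
orientation: [-0.636, 0.636, -0.31, 0.31]
contact_force: [-0.0, 0.6, 0.1]
gripper_width: 0.0177
```

Call:
carry_out(steps=[[[0,0,0,0],[0,0,0,0],[0,-0.5,0,0],[0,-3,0,0],[0,-7,0,0]]], jaw=0.65)

```text
clock: 17.0
eef_pos: [0.4891, -0.0183, 0.0911]
orientation: [-0.635, 0.636, -0.312, 0.308]
contact_force: [0.1, -0.3, -0.6]
gripper_width: 0.0327
```

```bash

python3 - <<'E'
from h import *
o=r.get_obs(); print(o['eef_pos'],o['contact_force'],o['gripper_width'])
im,c=snap('wrist')
for x in rect('wrist',c,'eraser',.012): print(*x)
opts([.670,.024,.16],-58)
E
```

```text
[ 0.48914853 -0.01828394  0.09105641] [ 0.14506094 -0.32998254 -0.59042001] 0.032712665237208324
eraser wrist 0.75 c 490 -17 LxW 39 18 yawlong -51.9
shift [ 7.38 -5.98 16.44] cur yaw 38.0 pos [ 0.4956 -0.0191  0.0987] q6 -46
  yaw -58 q6 final 60 turn 96.0
  yaw 122 q6 final -120 turn -84.0
```

```bash

python3 - <<'E'
from h import *
opts([.6705,.0245,.16],32.5)
E
```

```text
shift [ 7.37 -5.97 16.51] cur yaw 38.0 pos [ 0.4956 -0.0191  0.0987] q6 -46
  yaw 32.5 q6 final -30 turn 5.5
  yaw 212.5 q6 final 150 turn 185.5
```

Call:
carry_out(steps=[[[0,-5,0,0],[2,-6.5,4.5,2],[4,-6.5,9,4],[6,-6.5,13,5.5],[7.3,-6.5,16.5,5.5]]], jaw=0.46)

```text
clock: 17.6
eef_pos: [0.6688, 0.0258, 0.1579]
orientation: [0.62, -0.62, 0.34, -0.341]
contact_force: [0.8, 0.2, 0.1]
gripper_width: 0.0502
```

Call:
carry_out(steps=[[[0,0,0,0],[0,0,0,0],[0,0,0,0],[0,0,0,0],[0,0,0,0]]])

```text
clock: 18.1
eef_pos: [0.6662, 0.0251, 0.1586]
orientation: [0.62, -0.62, 0.34, -0.341]
contact_force: [-0.5, -0.7, -0.4]
gripper_width: 0.0503
```

```bash

python3 - <<'E'
from h import *
im,c=snap('wrist','w9.png')
for x in rect('wrist',c,'coverslips',.044): print(*x)
for m in r.mark_of('wrist','coverslips')[:2]: print(np.round(m['xy']),round(m['confidence'],2),np.round(toplane(c,m['xy'],.022),4))
opts([.6705,.0245,.041],32.5)
E
```

```text
coverslips wrist 0.78 c 670 26 LxW 38 35 yawlong -57.5
[314. 197.] 0.92 [0.6713 0.0226 0.022 ]
[106. 120.] 0.63 [ 0.5014 -0.012   0.022 ]
shift [ 0.28 11.73  0.3 ] cur yaw 32.5 pos [0.6664 0.0252 0.1583] q6 -35
  yaw 32.5 q6 final -30 turn -0.0
  yaw 212.5 q6 final 150 turn 180.0
```

View pics/w9.png

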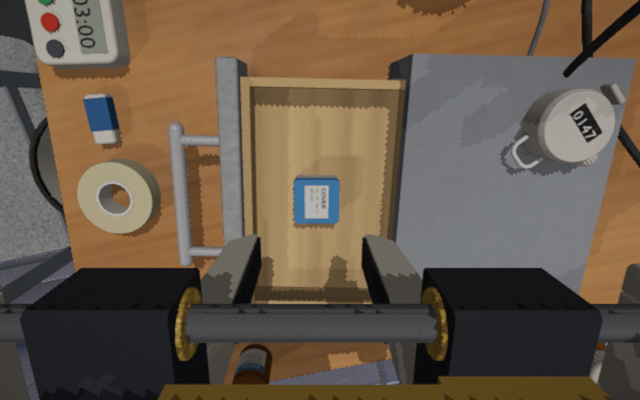

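Call:
carry_out(steps=[[[0.25,3,0.3,0],[0.25,6,0.3,0],[0.25,8.5,0.3,0],[0.25,10.3,0.3,0],[0.25,11.2,0.3,0]]])

```text
clock: 18.75
eef_pos: [0.6692, 0.025, 0.0435]
orientation: [-0.62, 0.62, -0.341, 0.339]
contact_force: [-0.2, -0.3, 0.3]
gripper_width: 0.05
```

Call:
carry_out(steps=[[[0,0.25,0,0],[0,0.5,0,0],[0,0.5,0,0],[0,0.5,0,0],[0,0.5,0,0]]], jaw=1, force=15)

```text
clock: 19.25
eef_pos: [0.6711, 0.025, 0.0416]
orientation: [0.62, -0.62, 0.34, -0.341]
contact_force: [0.3, -0.1, 0.1]
gripper_width: 0.0353
```

```bash

python3 - <<'E'
from h import *
o=r.get_obs(); print(o['eef_pos'],o['contact_force'],o['gripper_width'])
E
```

```text
[0.67107257 0.02497236 0.04163794] [ 0.25976538 -0.07755295  0.07391102] 0.035256898891269865
```

Call:
carry_out(steps=[[[0,0,0,0],[0,-0.5,0,0],[0,-2,0,0],[0,-5,0,0],[0,-9,0,0]]])

```text
clock: 19.75
eef_pos: [0.6688, 0.025, 0.1303]
orientation: [-0.619, 0.621, -0.341, 0.339]
contact_force: [0.3, -0.2, -0.8]
gripper_width: 0.0353
```

```bash

python3 - <<'E'
from h import *
o=r.get_obs(); print(o['eef_pos'],o['contact_force'],o['gripper_width'])
im,c=snap('wrist','w10.png'); z=o['eef_pos'][2]
for x in rect('wrist',c,'coverslips',z+.002): 
    print(*x); P=np.array([x[4]/1000,x[5]/1000,z+.002]); print(toolR(o).T@(P-o['eef_pos']))
E
```

```text
[0.66884983 0.02501704 0.1302727 ] [ 0.31925286 -0.17091666 -0.80068272] 0.03527816752127731
coverslips wrist 0.83 c 667 28 LxW 41 35 yawlong -57.4
[-3.51419344e-03 -1.99225077e-03  3.64875359e-05]
```

View pics/w10.png

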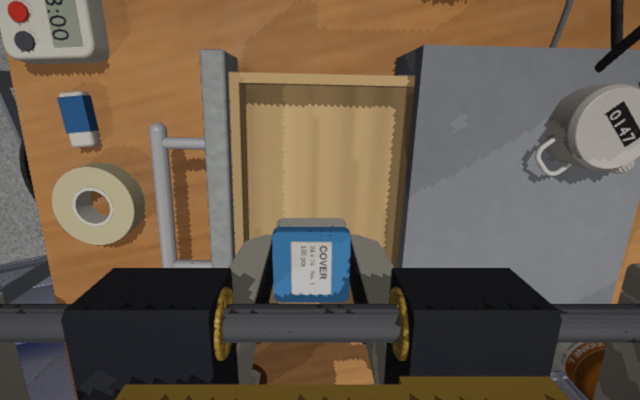

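```bash

python3 - <<'E'
from h import *
opts([.415,.145,.25],34)
E
```

```text
shift [-24.02 -11.35 -15.34] cur yaw 32.5 pos [0.6748 0.0248 0.1397] q6 -35
  yaw 34 q6 final -15 turn -1.5
  yaw 214 q6 final 165 turn 178.5
```

Call:
carry_out(steps=[[[-3,-4,-2,0],[-7,-8,-4.5,-1.5],[-11,-10,-7,-1.5],[-15,-11,-9.5,-1.5],[-18,-11,-11.5,-1.5]]])

```text
clock: 20.35
eef_pos: [0.4763, 0.1156, 0.2437]
orientation: [0.625, -0.623, 0.331, -0.333]
contact_force: [-0.0, 0.6, 0.3]
gripper_width: 0.0351
```

Call:
carry_out(steps=[[[-3,0,-2,0],[-6,0,-3.8,0],[-6,0,-3.8,0],[-6,0,-3.8,0],[-6,0,-3.8,0]]])

```text
clock: 20.85
eef_pos: [0.4124, 0.1432, 0.2412]
orientation: [0.625, -0.624, 0.332, -0.332]
contact_force: [0.2, 0.2, 0.2]
gripper_width: 0.0344
```

```bash

python3 - <<'E'
from h import *
im,c=snap('wrist','w11.png')
for t,z in [('lens_tissue',.009),('dust_cap',.015),('timer',.02)]:
  for x in rect('wrist',c,t,z): print(*x)
  for m in r.mark_of('wrist',t)[:1]: print(np.round(m['xy']),round(m['confidence'],2),np.round(toplane(c,m['xy'],0),4))
for n in ['side','top']:
  im,c=snap(n)
  for x in rect(n,c,'lens_tissue',.009): print(*x)
opts([.385,.19,.12],34)
E
```

```text
lens_tissue wrist 0.86 c 385 193 LxW 101 75 yawlong 34.0
[319. 114.] 0.61 [0.388 0.195 0.   ]
dust_cap wrist 0.98 c 530 151 LxW 35 31 yawlong -10.2
[400. 221.] 0.55 [0.5318 0.1488 0.    ]
timer wrist 0.55 c 530 -68 LxW 60 59 yawlong -56.1
lens_tissue side 0.68 c 385 192 LxW 101 80 yawlong 33.7
shift [-5.36 12.06  0.39] cur yaw 34.0 pos [0.4117 0.1434 0.2406] q6 -22
  yaw 34 q6 final -8 turn -0.0
  yaw 214 q6 final 172 turn 180.0
```

View pics/w11.png

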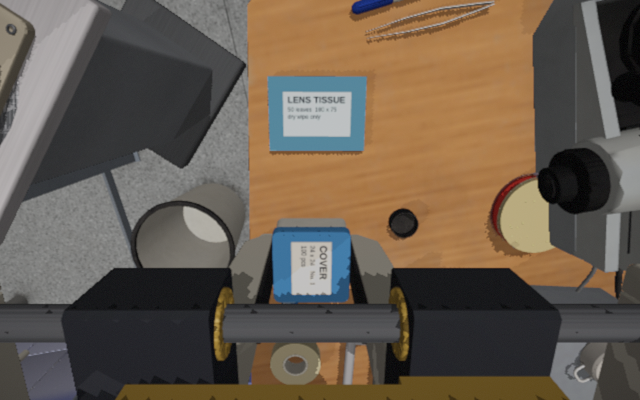

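Call:
carry_out(steps=[[[-2,3,0.2,0],[-4,6,0.4,0],[-5.3,9,0.5,0],[-5.3,12,0.5,0],[-5.3,12,0.5,0]]])

```text
clock: 21.9
eef_pos: [0.3829, 0.1894, 0.1165]
orientation: [-0.623, 0.627, -0.333, 0.33]
contact_force: [-0.4, -0.9, -1.8]
gripper_width: 0.035
```

Call:
carry_out(steps=[[[0,0,0,0],[0,0,0,0],[0,0,0,0],[0,0,0,0],[0,0,0,0]]])

```text
clock: 22.4
eef_pos: [0.3868, 0.1903, 0.1215]
orientation: [0.625, -0.624, 0.332, -0.332]
contact_force: [-0.5, 0.1, -0.5]
gripper_width: 0.0348
```

```bash

python3 - <<'E'
from h import *
opts([.386,.191,.0305],34)
im,c=snap('wrist','w12.png')
for t,z in [('lens_tissue',.009)]:
  for x in rect('wrist',c,t,z): print(*x)
E
```

```text
shift [-0.11  9.1  -0.03] cur yaw 34.0 pos [0.3868 0.1903 0.1215] q6 -15
  yaw 34 q6 final -8 turn -0.0
  yaw 214 q6 final 172 turn 180.0
lens_tissue wrist 0.83 c 385 195 LxW 100 74 yawlong 33.7
```

View pics/w12.png

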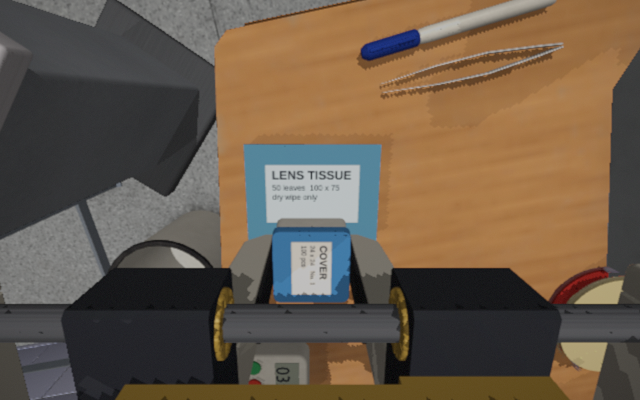

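Call:
carry_out(steps=[[[-0.2,2,0,0],[-0.2,4,0,0],[-0.2,6,0,0],[-0.2,7.5,0,0],[-0.2,8.3,0,0]]])

```text
clock: 23.0
eef_pos: [0.3841, 0.1915, 0.0362]
orientation: [-0.624, 0.625, -0.332, 0.331]
contact_force: [-0.0, 0.1, -0.1]
gripper_width: 0.0348
```

Call:
carry_out(steps=[[[0,0.2,0,0],[0,0.4,0,0],[0,0.6,0,0],[0,0.7,0,0],[0,0.7,0,0]]])

```text
clock: 23.5
eef_pos: [0.3853, 0.192, 0.031]
orientation: [0.625, -0.624, 0.332, -0.332]
contact_force: [-0.3, 0.2, -1.0]
gripper_width: 0.0348
```

```bash

python3 - <<'E'
from h import *
o=r.get_obs(); print(o['eef_pos'],o['contact_force'],o['gripper_width'])
E
```

```text
[0.38531033 0.19196379 0.0309557 ] [-0.27786509  0.18848725 -1.02766411] 0.03477594840020142
```

Call:
carry_out(steps=[[[0,0.1,0,0],[0,0.2,0,0],[0,0.2,0,0],[0,0.2,0,0],[0,0.2,0,0]]])

```text
clock: 24.0
eef_pos: [0.3853, 0.192, 0.0293]
orientation: [0.624, -0.624, 0.332, -0.332]
contact_force: [-3.1, -0.7, 6.8]
gripper_width: 0.0349
```

Call:
carry_out(steps=[[[0,0,0,0],[0,0,0,0],[0,0,0,0],[0,-1.5,0,0],[0,-5,0,0]]], jaw=0.4)

```text
clock: 24.5
eef_pos: [0.3822, 0.1908, 0.0761]
orientation: [-0.623, 0.626, -0.334, 0.33]
contact_force: [0.6, -0.9, 1.0]
gripper_width: 0.0554
```

Call:
carry_out(steps=[[[2,-3,0,0],[4,-6,0,0],[6,-9,0,0],[6,-9,0,0],[6,-9,0,0]]], jaw=0.4)

```text
clock: 25.0
eef_pos: [0.4191, 0.142, 0.169]
orientation: [0.625, -0.624, 0.332, -0.333]
contact_force: [0.3, 1.1, -0.2]
gripper_width: 0.0558
```

```bash

python3 - <<'E'
from h import *
o=r.get_obs(); print(o['eef_pos'],o['contact_force'],o['gripper_width'])
im,c=snap('wrist','w13.png')
for t,z in [('lens_tissue',.009),('coverslips',.031),('dust_cap',.015)]:
  for x in rect('wrist',c,t,z): print(*x)
E
```

```text
[0.41914558 0.14199584 0.16904293] [ 0.34020756  1.13122847 -0.21261677] 0.055822993805441645
lens_tissue wrist 0.8 c 385 194 LxW 100 76 yawlong 33.9
coverslips wrist 0.92 c 386 191 LxW 35 35 yawlong 33.9
dust_cap wrist 0.57 c 530 153 LxW 37 26 yawlong -15.3
```

View pics/w13.png

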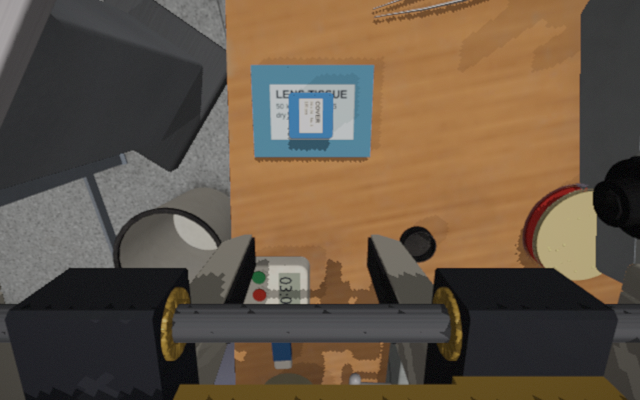

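```bash

python3 - <<'E'
from h import *
cs=[cam('side'),cam('top')]
print(tri(cs,[(248,103),(222,203)]))
s=cv2.imread('pics/side0.png')[60:210,150:320]; t=cv2.imread('pics/top0.png')[130:280,130:300]
cv2.imwrite('pics/z.png',np.hstack([cv2.resize(s,None,fx=2.3,fy=3),cv2.resize(t,None,fx=2.3,fy=3)]))
E
```

```text
[0.60577777 0.28087893 0.0788633 ]
```

View pics/z.png

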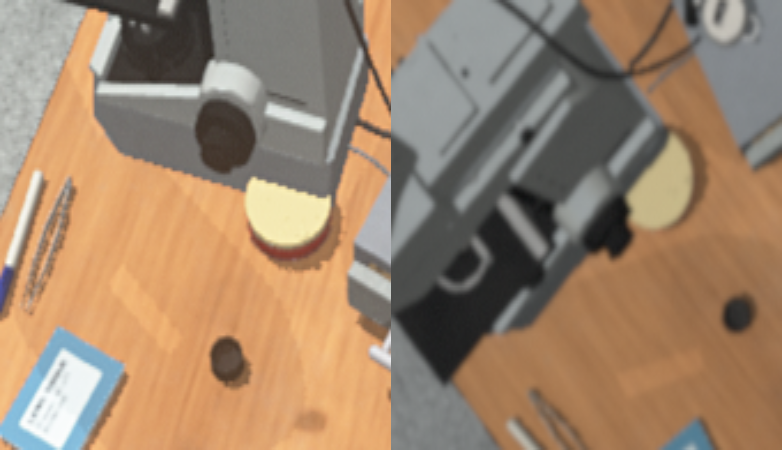

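```bash

python3 - <<'E'
from h import *
opts([.532,.149,.12],32)
E
```

```text
shift [5.87 4.67 9.89] cur yaw 34.0 pos [0.4173 0.1423 0.167 ] q6 -22
  yaw 32 q6 final -16 turn 2.0
  yaw 212 q6 final 164 turn 182.0
```

Call:
carry_out(steps=[[[2,0,4,0],[4,1,8,2],[5.9,3,9.9,2],[5.9,4.7,9.9,2],[5.9,4.7,9.9,2]]])

```text
clock: 25.7
eef_pos: [0.531, 0.1484, 0.1171]
orientation: [-0.617, 0.62, -0.345, 0.341]
contact_force: [-1.2, 0.5, -1.0]
gripper_width: 0.0558
```

Call:
carry_out(steps=[[[0,0,0,0],[0,0,0,0],[0,0,0,0],[0,0,0,0],[0,0,0,0]]])

```text
clock: 26.2
eef_pos: [0.5339, 0.1487, 0.1224]
orientation: [0.619, -0.618, 0.342, -0.343]
contact_force: [0.6, 0.3, 0.1]
gripper_width: 0.0557
```

```bash

python3 - <<'E'
from h import *
opts([.532,.149,.02],32)
im,c=snap('wrist','w14.png')
for t,z in [('dust_cap',.015)]:
  for x in rect('wrist',c,t,z): print(*x)
  for m in r.mark_of('wrist',t)[:1]: print(np.round(m['xy']),round(m['confidence'],2),np.round(toplane(c,m['xy'],0),4))
E
```

```text
shift [-0.13 10.24 -0.16] cur yaw 32.0 pos [0.5339 0.1487 0.1224] q6 -22
  yaw 32 q6 final -16 turn 0.0
  yaw 212 q6 final 164 turn 180.0
dust_cap wrist 0.94 c 532 151 LxW 33 30 yawlong -57.2
[308. 196.] 0.98 [0.5323 0.1479 0.    ]
```

View pics/w14.png

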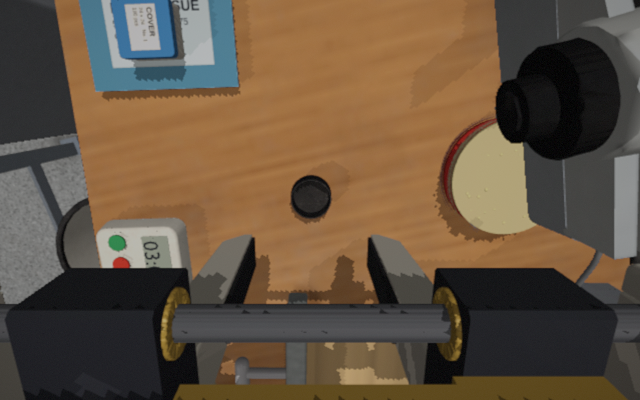

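Call:
carry_out(steps=[[[-0.1,2.5,-0.15,0],[-0.1,5,-0.15,0],[-0.1,7.2,-0.15,0],[-0.1,8.8,-0.15,0],[-0.1,9.6,-0.15,0]]])

```text
clock: 26.85
eef_pos: [0.5308, 0.1484, 0.0239]
orientation: [-0.618, 0.619, -0.343, 0.342]
contact_force: [-0.8, 0.4, -0.6]
gripper_width: 0.0558
```

Call:
carry_out(steps=[[[0,0.3,0,0],[0,0.6,0,0],[0,0.6,0,0],[0,0.6,0,0],[0,0.6,0,0]]], jaw=1, force=10)

```text
clock: 27.35
eef_pos: [0.5325, 0.1488, 0.0205]
orientation: [0.619, -0.618, 0.342, -0.343]
contact_force: [0.6, -0.0, 1.4]
gripper_width: 0.0301
```

```bash

python3 - <<'E'
from h import *
o=r.get_obs(); print(o['eef_pos'],o['contact_force'],o['gripper_width'])
E
```

```text
[0.53254234 0.14875685 0.0204732 ] [ 5.79739256e-01 -1.32777615e-03  1.42589544e+00] 0.030096710091386706
```

Call:
carry_out(steps=[[[0,0,0,0],[0,-0.5,0,0],[0,-2,0,0],[0,-5,0,0],[0,-9,0,0]]])

```text
clock: 27.85
eef_pos: [0.5303, 0.1483, 0.1097]
orientation: [-0.618, 0.619, -0.344, 0.342]
contact_force: [0.2, -0.1, -0.8]
gripper_width: 0.0302
```

```bash

python3 - <<'E'
from h import *
o=r.get_obs(); print(o['eef_pos'],o['contact_force'],o['gripper_width'])
im,c=snap('wrist','w15.png')
opts([.665,.043,.14],32)
E
```

```text
[0.53027638 0.14828062 0.10972018] [ 0.19615907 -0.09555964 -0.82641772] 0.03016411109767383
shift [15.9  -2.03  5.39] cur yaw 32.0 pos [0.5352 0.1493 0.1188] q6 -22
  yaw 32 q6 final -28 turn 0.0
  yaw 212 q6 final 152 turn 180.0
```

View pics/w15.png

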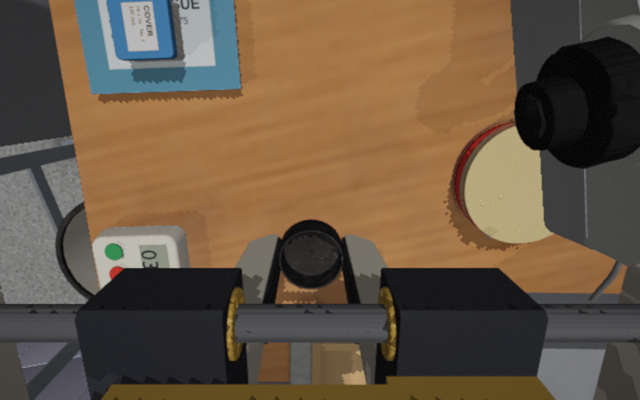

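```bash

python3 - <<'E'
from h import *
opts([.648,.054,.14],32)
E
```

```text
shift [14.07 -2.04  4.53] cur yaw 32.0 pos [0.5352 0.1493 0.1188] q6 -22
  yaw 32 q6 final -27 turn 0.0
  yaw 212 q6 final 153 turn 180.0
```

Call:
carry_out(steps=[[[3,-2.5,1,0],[7,-2.5,2.5,0],[11,-2.5,4,0],[14,-2.5,4.5,0],[14,-2.5,4.5,0]]])

```text
clock: 28.4
eef_pos: [0.6466, 0.0505, 0.1359]
orientation: [0.618, -0.618, 0.343, -0.345]
contact_force: [-0.2, 0.9, -0.2]
gripper_width: 0.0298
```

Call:
carry_out(steps=[[[0,0,0,0],[0,0,0,0],[0,0,0,0],[0,0,0,0],[0,0,0,0]]])

```text
clock: 28.9
eef_pos: [0.644, 0.0544, 0.1349]
orientation: [0.619, -0.619, 0.342, -0.343]
contact_force: [-0.1, 0.2, -0.8]
gripper_width: 0.0299
```

```bash

python3 - <<'E'
from h import *
opts([.648,.054,.0435],32)
snap('wrist','w16.png')
E
```

```text
shift [0.25 9.14 0.32] cur yaw 32.1 pos [0.644  0.0544 0.1349] q6 -32
  yaw 32 q6 final -27 turn 0.1
  yaw 212 q6 final 153 turn 180.1
```

View pics/w16.png

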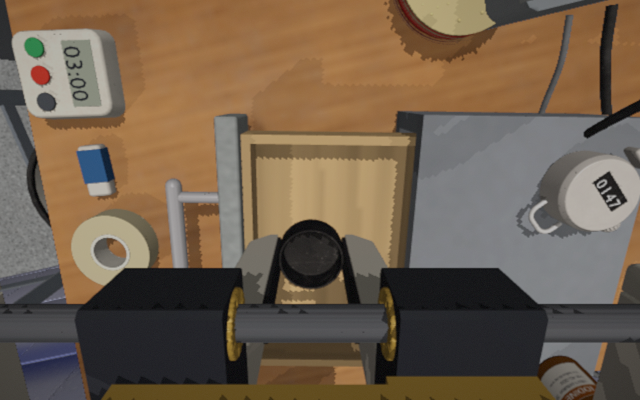

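Call:
carry_out(steps=[[[0.2,2.5,0.3,0],[0.2,5,0.3,0],[0.2,7,0.3,0],[0.2,8.2,0.3,0],[0.2,8.6,0.3,0]]])

```text
clock: 29.45
eef_pos: [0.6467, 0.0538, 0.0469]
orientation: [-0.618, 0.619, -0.344, 0.342]
contact_force: [-0.5, 0.6, 0.3]
gripper_width: 0.0299
```

Call:
carry_out(steps=[[[0,0.2,0,0],[0,0.4,0,0],[0,0.4,0,0],[0,0.4,0,0],[0,0.4,0,0]]])

```text
clock: 29.95
eef_pos: [0.6483, 0.0536, 0.0454]
orientation: [0.619, -0.618, 0.342, -0.343]
contact_force: [0.2, -1.0, -0.1]
gripper_width: 0.0298
```

Call:
carry_out(steps=[[[0,0,0,0],[0,0,0,0],[0,0,0,0],[0,-2,0,0],[0,-6,0,0]]], jaw=0.52)

```text
clock: 30.45
eef_pos: [0.6446, 0.0536, 0.1008]
orientation: [-0.617, 0.62, -0.345, 0.34]
contact_force: [-0.8, 0.3, -0.4]
gripper_width: 0.0448
```

```bash

python3 - <<'E'
from h import *
opts([.600,-.130,.22],-52)
snap('wrist','w17.png')
E
```

```text
shift [ 13.15 -11.88 -13.59] cur yaw 32.0 pos [0.6446 0.0536 0.1008] q6 -32
  yaw -52 q6 final 40 turn 84.0
  yaw 128 q6 final -140 turn -96.0
```

View pics/w17.png

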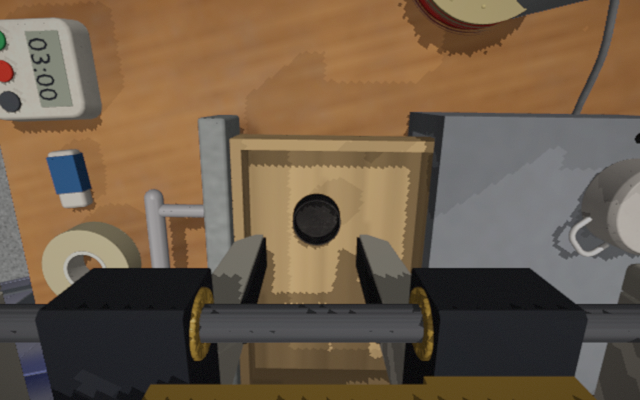

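```bash

python3 - <<'E'
from h import *
cs=[cam('side'),cam('top')]
print(tri(cs,[(402,243),(405,160)]), tri(cs,[(399,258),(402,164)]))
print(toplane(cs[0],(397,262),0))
a=[toplane(cs[0],p,0)[:2] for p in [(396,347),(438,190)]]; print(a)
opts([.585,-.123,.22],38)
E
```

```text
[ 0.71557539 -0.1550545   0.06397699] [ 0.71774894 -0.15860708 -0.00436168]
[ 0.70888414 -0.16544442  0.        ]
[array([ 0.61333351, -0.30366663]), array([ 0.87948305, -0.07007181])]
shift [ 11.56 -10.87 -14.84] cur yaw 32.0 pos [0.6501 0.0537 0.1117] q6 -32
  yaw 38 q6 final -50 turn -6.0
  yaw 218 q6 final 130 turn 174.0
```

```bash

python3 - <<'E'
from h import *
opts([.615,-.162,.13],38)
E
```

```text
shift [ 16.44  -1.85 -14.4 ] cur yaw 32.0 pos [0.6501 0.0537 0.1117] q6 -32
  yaw 38 q6 final -53 turn -6.0
  yaw 218 q6 final 127 turn 174.0
```

Call:
carry_out(steps=[[[2,-2,-2,-1],[5,-2.5,-5,-2.5],[8.5,-2.5,-8,-4],[12,-2.5,-11,-6],[14.5,-2.5,-13,-6]]], jaw=0.5)

```text
clock: 31.0
eef_pos: [0.6139, -0.141, 0.1301]
orientation: [-0.635, 0.636, -0.31, 0.31]
contact_force: [0.3, 0.0, -0.2]
gripper_width: 0.0467
```

```bash

python3 - <<'E'
from h import *
opts([.615,-.162,.13],38)
E
```

```text
shift [ 1.72  0.01 -1.21] cur yaw 38.0 pos [ 0.6139 -0.141   0.1301] q6 -56
  yaw 38 q6 final -53 turn 0.0
  yaw 218 q6 final 127 turn 180.0
```

Call:
carry_out(steps=[[[1,0,-0.6,0],[1.9,0,-1.1,0],[1.9,0,-1.1,0],[1.9,0,-1.1,0],[1.9,0,-1.1,0]]])

```text
clock: 31.5
eef_pos: [0.6177, -0.1585, 0.1295]
orientation: [0.636, -0.636, 0.31, -0.309]
contact_force: [0.9, -0.5, 0.4]
gripper_width: 0.0463
```

```bash

python3 - <<'E'
from h import *
opts([.615,-.162,.0195],38)
im,c=snap('wrist','w18.png')
for t,z in [('usb_stick',.008)]:
  for x in rect('wrist',c,t,z): print(*x)
  for m in r.mark_of('wrist',t)[:1]: print(np.round(m['xy']),round(m['confidence'],2),np.round(toplane(c,m['xy'],0),4))
E
```

```text
shift [ 0.11 11.   -0.43] cur yaw 38.1 pos [ 0.6177 -0.1585  0.1295] q6 -57
  yaw 38 q6 final -53 turn 0.1
  yaw 218 q6 final 127 turn 180.1
usb_stick wrist 0.69 c 613 -161 LxW 54 18 yawlong -52.7
[303. 191.] 0.91 [ 0.6112 -0.1605  0.    ]
```

View pics/w18.png

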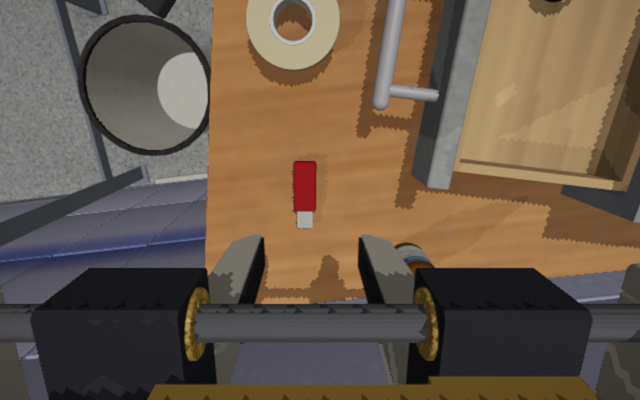

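```bash

python3 - <<'E'
from h import *
opts([.6095,-.1565,.0195],38)
E
```

```text
shift [-0.69 11.01 -0.49] cur yaw 38.1 pos [ 0.6176 -0.1589  0.1296] q6 -57
  yaw 38 q6 final -52 turn 0.1
  yaw 218 q6 final 128 turn 180.1
```

Call:
carry_out(steps=[[[-0.7,2.5,-0.5,0],[-0.7,5.5,-0.5,0],[-0.7,8,-0.5,0],[-0.7,9.6,-0.5,0],[-0.7,10.3,-0.5,0]]])

```text
clock: 32.15
eef_pos: [0.6081, -0.1567, 0.0246]
orientation: [-0.636, 0.636, -0.311, 0.309]
contact_force: [-0.8, 0.3, -0.0]
gripper_width: 0.0466
```

Call:
carry_out(steps=[[[0,0.2,0,0],[0,0.4,0,0],[0,0.6,0,0],[0,0.7,0,0],[0,0.7,0,0]]])

```text
clock: 32.65
eef_pos: [0.6096, -0.1577, 0.0201]
orientation: [0.636, -0.636, 0.31, -0.31]
contact_force: [-0.3, -0.1, 0.4]
gripper_width: 0.0462
```

```bash

python3 - <<'E'
from h import *
o=r.get_obs(); print(o['eef_pos'],o['contact_force'],o['gripper_width'])
im,c=snap('wrist','w19.png')
E
```

```text
[ 0.60956153 -0.15766368  0.02014204] [-0.28980293 -0.07200426  0.4349027 ] 0.0461833232456605
```

View pics/w19.png

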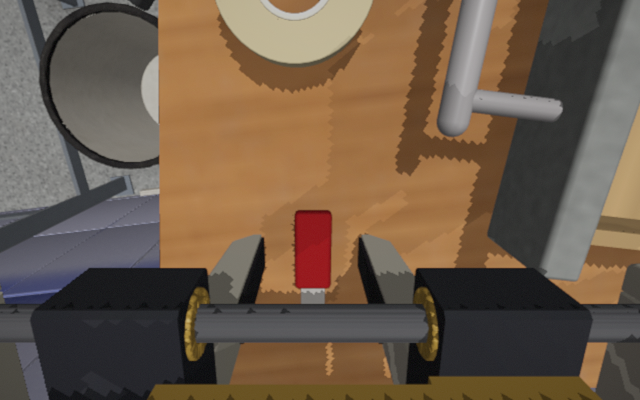

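Call:
carry_out(steps=[[[0,0.1,0,0],[0,0.1,0,0],[0,0.1,0,0],[0,0.1,0,0],[0,0.1,0,0]]], jaw=1, force=15)

```text
clock: 33.2
eef_pos: [0.6093, -0.1575, 0.0187]
orientation: [-0.636, 0.636, -0.31, 0.31]
contact_force: [0.7, 0.2, 0.5]
gripper_width: 0.0178
```

Call:
carry_out(steps=[[[0,0,0,0],[0,-0.5,0,0],[0,-2,0,0],[0,-5,0,0],[0,-9,0,0]]])

```text
clock: 33.7
eef_pos: [0.6078, -0.1571, 0.1087]
orientation: [-0.635, 0.636, -0.311, 0.309]
contact_force: [-0.2, 0.4, -0.1]
gripper_width: 0.018
```

```bash

python3 - <<'E'
from h import *
o=r.get_obs(); print(o['eef_pos'],o['contact_force'],o['gripper_width'])
im,c=snap('wrist','w20.png')
opts([.690,.004,.14],32)
E
```

```text
[ 0.60784685 -0.15707107  0.10866425] [-0.16128266  0.43948032 -0.13902415] 0.017974706947075314
shift [-8.03 -2.12 16.12] cur yaw 38.0 pos [ 0.6126 -0.1586  0.1186] q6 -57
  yaw 32 q6 final -32 turn 6.0
  yaw 212 q6 final 148 turn 186.0
```

View pics/w20.png

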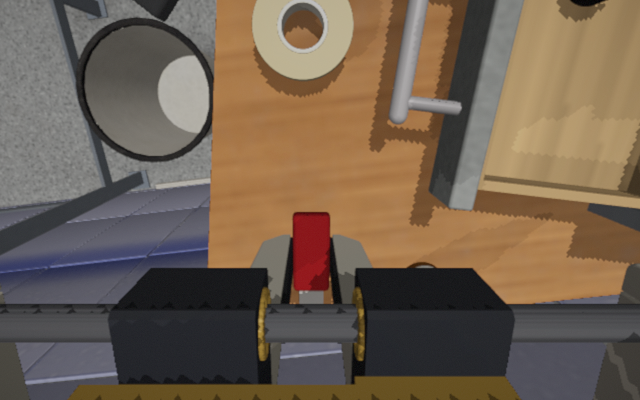

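Call:
carry_out(steps=[[[-1,-2.2,3.5,0],[-3,-2.2,7,2],[-5,-2.2,11,4],[-7,-2.2,15,6],[-7,-2.2,16.9,6]]])

```text
clock: 34.25
eef_pos: [0.7005, 0.0063, 0.1324]
orientation: [0.62, -0.618, 0.342, -0.343]
contact_force: [1.0, -1.0, -0.5]
gripper_width: 0.0178
```

Call:
carry_out(steps=[[[0,0,0,0],[0,0,0,0],[0,0,0,0],[0,0,0,0],[0,0,0,0]]])

```text
clock: 34.75
eef_pos: [0.699, 0.0006, 0.1309]
orientation: [-0.618, 0.618, -0.343, 0.343]
contact_force: [0.4, -0.9, -0.0]
gripper_width: 0.0177
```

```bash

python3 - <<'E'
from h import *
opts([.695,-.005,.0425],32)
im,c=snap('wrist','w21.png')
E
```

```text
shift [ 0.27  8.84 -0.64] cur yaw 31.9 pos [6.990e-01 6.000e-04 1.309e-01] q6 -36
  yaw 32 q6 final -32 turn -0.1
  yaw 212 q6 final 148 turn 179.9
```

View pics/w21.png

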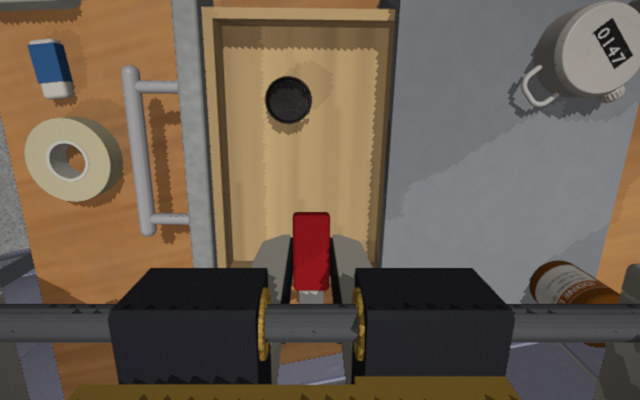

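Call:
carry_out(steps=[[[0.2,2.5,-0.6,0],[0.2,5,-0.6,0],[0.2,7,-0.6,0],[0.2,8.2,-0.6,0],[0.2,8.5,-0.6,0]]])

```text
clock: 35.3
eef_pos: [0.6939, -0.0033, 0.0437]
orientation: [-0.618, 0.619, -0.344, 0.342]
contact_force: [-0.4, 0.8, -0.3]
gripper_width: 0.0177
```

Call:
carry_out(steps=[[[0,0.2,0,0],[0,0.4,0,0],[0,0.4,0,0],[0,0.4,0,0],[0,0.4,0,0]]])

```text
clock: 35.8
eef_pos: [0.6957, -0.0032, 0.0423]
orientation: [0.619, -0.618, 0.342, -0.343]
contact_force: [0.5, -0.8, 0.2]
gripper_width: 0.0178
```

Call:
carry_out(steps=[[[0,0,0,0],[0,0,0,0],[0,-1,0,0],[0,-4,0,0],[0,-9,0,0]]], jaw=0.65)

```text
clock: 36.3
eef_pos: [0.6923, -0.003, 0.1285]
orientation: [-0.617, 0.62, -0.345, 0.34]
contact_force: [0.7, 0.5, -0.3]
gripper_width: 0.0326
```

```bash

python3 - <<'E'
from h import *
opts([.635,-.015,.20],32)
im,c=snap('wrist','w22.png')
for x in rect('wrist',c,'usb_stick',.03): print(*x)
E
```

```text
shift [-2.05 -7.11 -5.54] cur yaw 32.0 pos [ 0.6923 -0.003   0.1285] q6 -36
  yaw 32 q6 final -33 turn 0.0
  yaw 212 q6 final 147 turn 180.0
usb_stick wrist 0.58 c 698 -8 LxW 54 18 yawlong -57.9
```

View pics/w22.png

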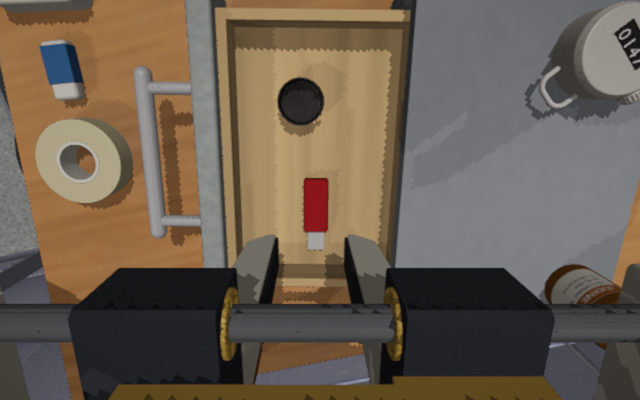

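```bash

python3 - <<'E'
from h import *
opts([.5684,-.0087,.12],32)
im,c=snap('wrist')
for m in r.mark_of('wrist','unit_drawer0_handle')[:1]: print(np.round(m['xy']),round(m['confidence'],2),np.round(toplane(c,m['xy'],.038),4))
a=toplane(c,(141,70),.0435);b=toplane(c,(158,235),.0435);print(a,b,(a+b)/2)
E
```

```text
shift [ -6.57   2.02 -11.48] cur yaw 32.0 pos [ 0.7002 -0.0035  0.142 ] q6 -36
  yaw 32 q6 final -33 turn 0.0
  yaw 212 q6 final 147 turn 180.0
[145. 146.] 0.84 [ 0.5822 -0.0298  0.038 ]
[0.56060819 0.0156607  0.0435    ] [ 0.61896108 -0.08219521  0.0435    ] [ 0.58978464 -0.03326726  0.0435    ]
```

Call:
carry_out(steps=[[[-1.5,1,-3,0],[-3.5,1.5,-6,0],[-5.5,2,-9,0],[-6.6,2,-11.3,0],[-6.6,2,-11.3,0]]], jaw=0.76)

```text
clock: 37.0
eef_pos: [0.5601, -0.0069, 0.1091]
orientation: [-0.618, 0.619, -0.345, 0.341]
contact_force: [1.3, -0.5, -0.8]
gripper_width: 0.0223
```

Call:
carry_out(steps=[[[0,0,0,0],[0,0,0,0],[0,0,0,0],[0,0,0,0],[0,0,0,0]]])

```text
clock: 37.5
eef_pos: [0.5649, -0.0071, 0.1116]
orientation: [0.618, -0.618, 0.343, -0.343]
contact_force: [0.1, 1.0, -0.6]
gripper_width: 0.0225
```

```bash

python3 - <<'E'
from h import *
opts([.5684,-.0087,.0435],32)
im,c=snap('wrist','w23.png'); print(r.get_obs()['gripper_width'])
for m in r.mark_of('wrist','unit_drawer0_handle')[:1]: print(np.round(m['xy']),round(m['confidence'],2),np.round(toplane(c,m['xy'],.038),4))
E
```

```text
shift [0.32 6.81 0.21] cur yaw 32.0 pos [ 0.5649 -0.0071  0.1116] q6 -38
  yaw 32 q6 final -33 turn 0.0
  yaw 212 q6 final 147 turn 180.0
0.022175803329469536
[313. 256.] 0.64 [ 0.5813 -0.0308  0.038 ]
```

View pics/w23.png

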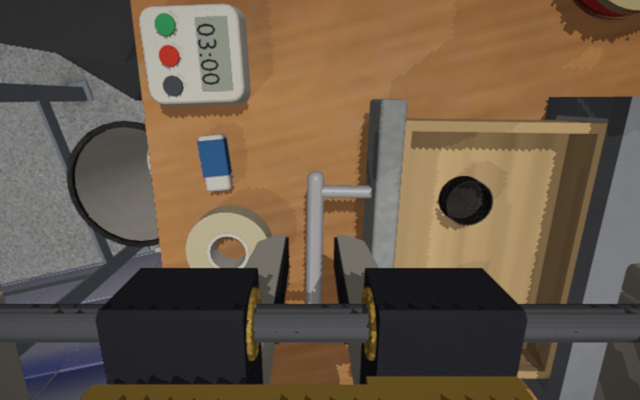

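Call:
carry_out(steps=[[[0,1.5,0.2,0],[0,3.5,0.2,0],[0,5.2,0.2,0],[0,6.3,0.2,0],[0,6.7,0.2,0]]])

```text
clock: 38.1
eef_pos: [0.5648, -0.0059, 0.0424]
orientation: [-0.618, 0.619, -0.344, 0.342]
contact_force: [-1.2, 0.1, -1.1]
gripper_width: 0.0221
```

Call:
carry_out(steps=[[[0,0.1,0,0],[0,0.1,0,0],[0,0.1,0,0],[0,0.1,0,0],[0,0.1,0,0]]], jaw=1, force=25)

```text
clock: 38.6
eef_pos: [0.567, -0.0058, 0.0441]
orientation: [0.619, -0.618, 0.342, -0.343]
contact_force: [5.3, 2.1, -7.0]
gripper_width: 0.0099
```

```bash

python3 - <<'E'
from h import *
o=r.get_obs(); print(o['eef_pos'],o['contact_force'],o['gripper_width'],yawof(toolR(o)))
opts(o['eef_pos']+np.array([.848,.53,0])*.112,32)
opts([.66155,.0481,.0435],32)
E
```

```text
[ 0.5669601  -0.00580393  0.04406997] [ 5.25356807  2.11981721 -7.03855045] 0.009935217936908875 32.00725936525878
shift [ 0.    0.02 11.2 ] cur yaw 32.0 pos [ 0.567  -0.0058  0.0441] q6 -38
  yaw 32 q6 final -27 turn 0.0
  yaw 212 q6 final 153 turn 180.0
shift [ 0.44  0.08 10.88] cur yaw 32.0 pos [ 0.567  -0.0058  0.0441] q6 -38
  yaw 32 q6 final -28 turn 0.0
  yaw 212 q6 final 152 turn 180.0
```

Gripped; pushing smoothly home.

Call:
carry_out(steps=[[[0,0,1,0],[0,0,3,0],[0,0,5,0],[0,0,7,0],[0,0,8.5,0]]])

```text
clock: 39.1
eef_pos: [0.6399, 0.0386, 0.0441]
orientation: [-0.618, 0.619, -0.342, 0.344]
contact_force: [0.9, -5.0, -1.2]
gripper_width: 0.01
```

Call:
carry_out(steps=[[[0,0,1,0],[0,0,1.8,0],[0,0,2.3,0],[0,0,2.7,0],[0,0,3,0]]])

```text
clock: 39.6
eef_pos: [0.6629, 0.0526, 0.0439]
orientation: [-0.616, 0.62, -0.343, 0.343]
contact_force: [-17.2, -15.4, 13.3]
gripper_width: 0.0104
```

Call:
carry_out(steps=[[[0,0,0,0],[0,0,0,0],[0,0,0,0],[0,0,0,0],[0,0,0,0]]])

```text
clock: 40.1
eef_pos: [0.6628, 0.0525, 0.044]
orientation: [-0.617, 0.62, -0.343, 0.343]
contact_force: [-8.1, -10.3, 5.5]
gripper_width: 0.0101
```

```bash

python3 - <<'E'
from h import *
o=r.get_obs(); print(o['eef_pos'],o['contact_force'],o['gripper_width'])
opts([.66155,.0481,.0435],32)
E
```

```text
[0.66283926 0.05251956 0.04398397] [ -8.08737114 -10.28256746   5.49544199] 0.01011286711243435
shift [ 0.31  0.05 -0.34] cur yaw 32.0 pos [0.6628 0.0525 0.044 ] q6 -32
  yaw 32 q6 final -28 turn -0.1
  yaw 212 q6 final 152 turn 179.9
```

Call:
carry_out(steps=[[[0,0,0,0],[0,0,0,0],[0,0,-0.3,0],[0,-0.5,-0.3,0],[0,-3,-0.3,0]]], jaw=0.76)

```text
clock: 40.6
eef_pos: [0.6585, 0.0535, 0.0706]
orientation: [-0.617, 0.62, -0.345, 0.341]
contact_force: [-0.6, -0.2, 0.1]
gripper_width: 0.0223
```

Call:
carry_out(steps=[[[0,-4,0,0],[0,-8,-2,0],[0,-12,-5,0],[0,-15,-8,0],[0,-15,-8,0]]])

```text
clock: 41.1
eef_pos: [0.5944, 0.0095, 0.231]
orientation: [0.62, -0.617, 0.34, -0.346]
contact_force: [0.4, 0.5, 0.9]
gripper_width: 0.0225
```

Call:
carry_out(steps=[[[0,0,0,0],[0,0,0,0],[0,0,0,0],[0,0,0,0],[0,0,0,0]]])

```text
clock: 41.6
eef_pos: [0.5931, 0.0112, 0.2224]
orientation: [-0.618, 0.619, -0.343, 0.342]
contact_force: [1.0, -0.4, 0.7]
gripper_width: 0.0224
```

```bash

python3 - <<'E'
from h import *
im,c=snap('wrist','w24.png'); print(r.get_obs()['eef_pos'])
for t,z in [('tape_roll',.019),('timer',.02),('lens_tissue',.009),('coverslips',.031),('eraser',.012),('dust_cap',.015),('usb_stick',.008)]:
    for x in rect('wrist',c,t,z): print(*x)
for m in r.mark_of('wrist','unit_drawer0_handle')[:1]: print(np.round(m['xy']),round(m['confidence'],2),np.round(toplane(c,m['xy'],.038),4))
im,c=snap('side','s2.png')
for t,z in [('tape_roll',.019),('timer',.02),('lens_tissue',.009),('coverslips',.031),('eraser',.012),('dust_cap',.015),('usb_stick',.008),('filter_case',.026)]:
    for x in rect('side',c,t,z): print(*x)
E
```

```text
[0.59314772 0.01116972 0.22269822]
tape_roll wrist 0.61 c 532 -67 LxW 64 64 yawlong 32.0
timer wrist 0.92 c 452 38 LxW 66 60 yawlong 34.1
eraser wrist 0.77 c 492 -18 LxW 40 21 yawlong -53.0
[395. 208.] 0.66 [0.6773 0.0292 0.038 ]
tape_roll side 0.94 c 528 -73 LxW 67 63 yawlong 60.8
timer side 0.59 c 447 30 LxW 69 65 yawlong 33.5
lens_tissue side 0.94 c 386 192 LxW 105 79 yawlong 34.2
coverslips side 0.81 c 385 185 LxW 46 43 yawlong -57.3
eraser side 0.63 c 490 -22 LxW 39 21 yawlong -57.0
filter_case side 0.56 c 709 40 LxW 193 70 yawlong -59.1
```

View pics/w24.png

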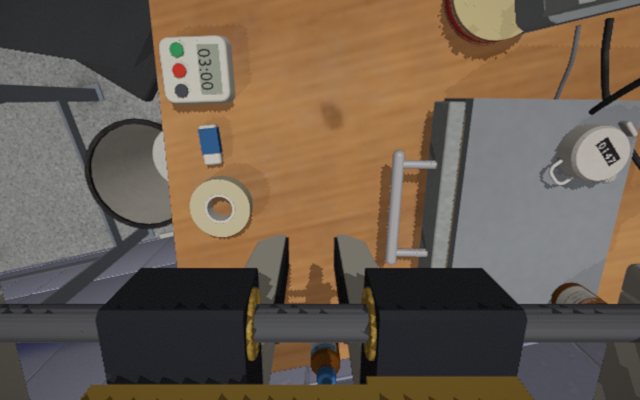

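View pics/s2.png

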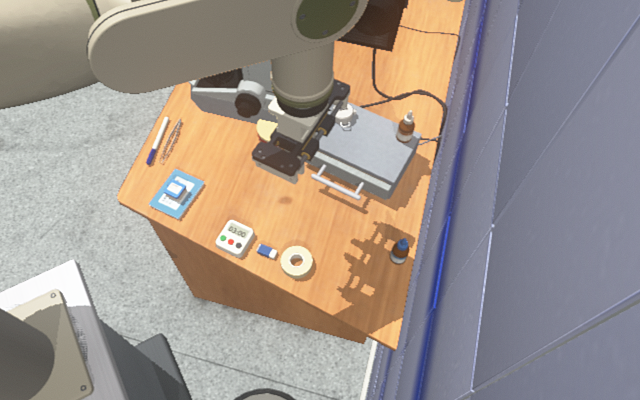

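```bash

python3 - <<'E'
from h import *
print(r.get_obs()['contact_force']); print(r.finish_job())
E
```

```text
[-0.36966734  0.60731402  0.49574255]
the job is handed in; nothing more can be done
None
```

I finished the job and handed it in at about 42 s. The system gave no verdict.

- **Drawer:** I pulled it out until it hit its stop. Later I pushed it home until it stopped again, and the closed handle measured within 3 mm of where it started.
- **Filter case:** it was absent. The open drawer held only the cover glasses and the eraser.
- **Cover glasses:** they lie flat on the booklet, about 3 mm off centre in the wrist view. The side view read about 7 mm off, but it also catches the box's side faces. Both are inside the 13 mm limit.
- **Eraser:** it lies flat between the timer and the tape roll, about 3 mm off the midpoint along the timer's x and 1 mm along its y.
- **Dust cap and USB stick:** both were lying flat in the drawer in the last picture before it closed. The cap was never seen knocked aside.
- **Timer, tape roll and booklet:** they still measure where they started, within the few millimetres of measuring noise.

In the last side picture the filter-case detector fired at 0.56 confidence. It outlined a region about 193 mm long on the cabinet, so I took it as false. At the end the arm stood clear of everything, with no contact force beyond sensor noise.

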